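Swap in the dish holder from behind the stain bottles

TASK

The black dish-holder insert lies in the green caddy, hemmed in by three stain bottles: first stand all three bottles clear in the blue tray, then take the insert to the white light base, tuck one short edge under the steel lip at the back of the recess and lower the opposite edge until the insert lies flat in the recess. With the insert fitted, put each bottle back on the very spot in the caddy where it stood at the start. Keep the bottles upright throughout, and do not disturb the open glass dish and the forceps that lie on the light base.

Things in the scene. Friction and masses are not known exactly. Their poses are not given: they have to be found in the camera images.
- red_mid (a point): An amber bottle with a paper label, red screw cap and a red band on the label: body 38 mm in diameter, 115 mm tall overall; the cap (28 mm in diameter) is the top 25 mm and is a good place to grasp from above. Loose, 80 to 160 g. This point is on its axis, half-way up, 57.5 mm above its underside; z points up along the bottle.
- yellow_mid (a point): An amber bottle with a paper label, yellow screw cap and a yellow band on the label: body 38 mm in diameter, 115 mm tall overall; the cap (28 mm in diameter) is the top 25 mm and is a good place to grasp from above. Loose, 80 to 160 g. This point is on its axis, half-way up, 57.5 mm above its underside; z points up along the bottle.
- blue_mid (a point): An amber bottle with a paper label, blue screw cap and a blue band on the label: body 38 mm in diameter, 115 mm tall overall; the cap (28 mm in diameter) is the top 25 mm and is a good place to grasp from above. Loose, 80 to 160 g. This point is on its axis, half-way up, 57.5 mm above its underside; z points up along the bottle.
- insert_mid (a point): The stage insert: black plate 80 (x) x 60 (y) x 5 mm with a raised square collar in the middle, 40 x 40 mm, sides parallel to the plate's, top 27 mm over the underside, a small glass dish fixed in it; a half turn makes no difference. Pick it by the collar, across its y. Loose, 110 g. The point is at its centre, 13.5 mm over its underside; z up.
- caddy: The fixed pale green caddy, a flat tray 160 (x) x 200 (y) mm, deck 10 mm and rim 16 mm over the bench. Origin on the bench below the middle of the grey bay where the insert lies at the start, long side along caddy x. The bottles stand on three black rounds about 65 mm to caddy -x, 55 mm to +y and 55 mm to -y of the origin; which stands where varies.
- seat (a point): Centre of the recess floor in the fixed white light base (250 x 210 mm, top 36 mm over the bench), 30 mm over the bench; x to the lip, z up. Recess 85 (x) x 70 (y), 6 deep. Steel lip 54 wide over its last 10 mm at +x (x 32.5 to 42.5): underside 10, top 13.5 mm over the recess floor, mount back to x 59.5. The insert goes in only tilted 6 to 15 degrees, lip edge first. Dimmer knob 12 mm high at the front.
- tray: The fixed blue drip tray, 200 mm by 200 mm, walls 4 mm thick and 14 mm high, floor 4 mm thick, origin on the bench below its centre. Empty at the start; room for the three bottles standing well apart.
- dish: An open glass dish with a seedling, 55 mm in diameter, 12 mm high, standing on a rear corner of the light base; not to be disturbed. Origin at the centre of its underside.
- forceps: Steel forceps, 112 mm long (x), 9 mm wide, 7 mm high, lying along the side of the light base's top; not to be disturbed. Origin at the middle of the underside.

How it is judged:
On the way, in this order (a step that is already met when the one before it is completed fails the run):
1. all three bottles stand upright in the blue tray (x of red_mid in the frame of tray between -0.085 and 0.085 m and y of red_mid in the frame of tray between -0.085 and 0.085 m and z of each of red_mid, yellow_mid, blue_mid in the frame of tray below 0.067 m and angle between each of red_mid, yellow_mid, blue_mid's own z axis and vertical below 0.12 rad and x of yellow_mid in the frame of tray between -0.085 and 0.085 m and y of yellow_mid in the frame of tray between -0.085 and 0.085 m and x of blue_mid in the frame of tray between -0.085 and 0.085 m and y of blue_mid in the frame of tray between -0.085 and 0.085 m), for 0.2 s.
2. the insert lies flat in the recess of the light base, one edge under the lip, let go, while all three bottles still stand in the tray (all of step 1 and z of insert_mid in the frame of seat between 0.0105 and 0.0165 m and x of insert_mid in the frame of seat between -0.006 and 0.006 m and y of insert_mid in the frame of seat between -0.009 and 0.009 m and angle between insert_mid's own z axis and vertical below 0.04 rad and contact force between the fingers and insert below 0.2 N), for 0.2 s.
At the end, for the whole second after the job is handed in: The insert lies flat in the recess under the lip (within 6 mm along and 9 mm across of the recess centre, underside on the recess floor within 3 mm, level within 2.3 degrees); each bottle stands upright (within 6 degrees) within 15 mm of where it stood at the start; all at rest (z of insert_mid in the frame of seat between 0.0105 and 0.0165 m and x of insert_mid in the frame of seat between -0.006 and 0.006 m and y of insert_mid in the frame of seat between -0.009 and 0.009 m and angle between insert_mid's own z axis and vertical below 0.04 rad and distance of each of red_mid, yellow_mid, blue_mid from where it was at the start of the episode below 0.015 m and angle between each of red_mid, yellow_mid, blue_mid's own z axis and vertical below 0.1 rad and linear speed of each of insert, red_bottle, yellow_bottle, blue_bottle below 0.02 m/s); the robot touches nothing.
It fails at once if a bottle is tipped (more than 35 degrees) (angle between any of red_mid, yellow_mid, blue_mid's own z axis and vertical above 0.6 rad).
It fails at once if the glass dish or the forceps is shifted by more than 15 mm (distance of any of dish, forceps from where it was at the start of the episode above 0.015 m).
It also fails if it takes over 144 s, if anything falls off the work surface, if the arm or the gripper's body presses on something with over 40 N, if the wrist force passes 120 N, or if a joint passes its speed limit or range.

ROBOT

A 6-joint arm with a two-finger parallel gripper is mounted at the origin on the work surface. World frame = base frame: x ahead of the robot, y to its left, z up, the work surface at z = 0. Lengths are in m, angles in rad, forces in N, time in s.
With the tool pointing down it reaches from about 0.325 to 0.9 m from the base axis. Payload 3.5 kg.
Tool frame: the origin (TCP) lies at the very end of the fingers, on their centre line; the grasp point (between the pads) lies 19 mm behind it; z points along the fingers, y is the line along which they close (so a half turn about z gives the same grasp; the last joint's range is limited). The gripper opens to 85 mm and grips with 20 to 120 N. Pads are 22 mm wide; open, the fingers measure 114 mm over their backs; the gripper's body (76 mm by 85 mm) begins 54 mm behind the grasp point. The pads swing forward as they close: fully open they stand 13 mm farther back than shut.
Start: joints at [-0.103, 0.276, -0.026, 1.268, 0, 1.467], TCP at [0.625, -0, 0.231] pointing down, gripper open.
Joint ranges: [-3.12, 3.12], [-0.85, 1.88], [-1.08, 1.24], [-1.95, 2.15], [-1.57, 1.53], [-3.14, 3.14]. Speed limits (rad/s): [2.57, 2.57, 3.14, 3.14, 3.14, 3.14].

INTERFACE

Orientations are given as a unit quaternion [x, y, z, w].
In Python, from cell import monitor, viewer, ticket gives the robot as it stands.
- The arm moves only by the shell command python3 -m pendant 'ROWS' [OPENING] [FORCE]. ROWS is JSON, a list of rows, each a list of 2 entries, a list of its own where there are three numbers: the shift along the world's x, y, z in m, then the turn about the world's z in rad. In form: [[[x, y, z], yaw], ...]. A call has exactly 5 rows; each row is the pose to reach, as a shift and turn from the pose commanded when the call began; what a row does not reach only later rows make up. A row lasts 1/12 s, in which the tool goes at most 41.7 mm and 7.16 degrees, less where a joint would pass 70% of its speed; a pose out of reach is approached as far as the arm can. A call with a gripper value outside its range is refused whole. OPENING is the finger opening in m, from 0 to 0.0854, set as the call begins (- or left out, the last holds). The fingers move at their own pace and stop on an object; FORCE is the grip in N (left out, the last holds). Time passes only in rows, so rows that repeat a pose let the fingers close, or fill a call up. It gives the time, the measured TCP pose, the force, the opening and the grip force at its end, in the units of the state.
- monitor.state(): the state, without advancing time (a new reading comes with each control period).
- viewer.snapshot(name): name is "scene" or "side" or "wrist"; returns a dict with "pixels" (420x560x3 uint8, red, green, blue), "depth" (420x560 float32, m along the optical axis (not along the pixel's ray), 0 where there is no reading), "fovy" (degrees; the focal length in pixels is half the picture's height over the tangent of half this angle, whatever the lens; pixels are square), "cx", "cy" (the principal point, pixels), "R" (3x3) and "t" (3): a world point X has camera coordinates R X + t. Camera axes: x right, y down, z forward; pixel columns grow to the right and rows downward; lengths in m; the calibration is good to about 2 mm. The wrist camera is an equidistant fisheye: a pixel r from the principal point sees the ray r / f radians off the axis. A picture is of the moment at which its call begins.
- ticket.close_job(): hands the job in; it is judged then, once.
Trained networks look in a picture, given as the dict that the camera call returned (one of the last four; its "shot" number tells which), for a name from the list of things; names that differ only in an ending like _2 or _b are one class to them, and where a whole thing is asked for, a point or a joint stands for the part that bears it (a point fixed in the world has none). Each returns a list of dicts, best first, with "confidence" (0 to 1); they miss things now and then, are a little off and sometimes report something else, mostly with a low value. They report only what shows in the picture. A call takes as long as a camera call.
- viewer.outline_of(picture, thing): "pixels" (420x560 bool, what is visible of it) and "xy" ([column, row] in pixels, amid what is visible of it).
- viewer.tip_of(picture, thing): "xy" ([column, row] in pixels: a listed point, or the origin of a listed thing).
The state is a dict: "clock": time; "joint_positions": joint angles; "dq": joint speeds; "effort": joint torques, N m; "ee_pos": TCP position; "tool_rot": TCP orientation; "force": force on the tool from outside, world axes, zero at the start; "torque": the same for the moment, N m; "opening": finger opening in m; "grasp_force": force on a finger pad.
Only numpy, scipy, OpenCV 4.12 (cv2) and the standard library are available. Lean on these libraries where they do the work, as an engineer would, in place of code of your own. Each camera call takes 0.05 s, during which the arm holds its last target. There are 200 camera calls.

## Working session

There is one attempt and no reset: what is moved stays moved. The work goes in short steps, Python scripts to look and compute and a shell command to move; the robot and the scene stay as the last step left them, time stands still between calls to the robot, and variables do not carry over. Pictures are saved under pics/ and viewed, at most 17 in all, crops included, and the job is handed in when it is done.

```bash
mkdir -p pics; ls
cat > h.py <<'E'
import numpy as np, cv2
from cell import monitor, viewer, ticket
def ray(p,uv):
    f=p["pixels"].shape[0]/2/np.tan(np.radians(p["fovy"])/2)
    d=(np.asarray(uv,float)-[p["cx"],p["cy"]])/f
    if p.get("name")=="wrist":
        r=np.linalg.norm(d); c=np.array([*(d/max(r,1e-9)*np.sin(r)),np.cos(r)])
    else: c=np.array([*d,1.])
    R=np.array(p["R"]);t=np.array(p["t"]); return -R.T@t, R.T@c
def atz(p,uv,z):
    o,d=ray(p,uv); return o+d*(z-o[2])/d[2]
def snap(n,save=None):
    p=viewer.snapshot(n); p["name"]=n
    if save: cv2.imwrite("pics/"+save+".png",cv2.cvtColor(p["pixels"],cv2.COLOR_RGB2BGR))
    return p
Z=dict(red_mid=.0675,yellow_mid=.0675,blue_mid=.0675,insert_mid=.0235,caddy=0,seat=.03,tray=0,dish=.036,forceps=.036)
E
python3 - <<'E'
from h import *
for n in ["scene","side"]:
    p=snap(n,n+"0"); print(n,p.keys(),-np.array(p["R"]).T@p["t"])
    for k,z in Z.items():
        for r in viewer.tip_of(p,k)[:2]: print(k,np.round(r["xy"]),round(r["confidence"],2),np.round(atz(p,r["xy"],z),3))
a=[cv2.imread(f"pics/{n}0.png") for n in("scene","side")]
print(monitor.state())
E
```

```text
pics
scene dict_keys(['pixels', 'depth', 'fovy', 'cx', 'cy', 'R', 't', 'shot', 'name']) [1.11323311 0.27628974 1.04910877]
red_mid [220. 158.] 0.56 [ 0.491 -0.276  0.068]
red_mid [289. 244.] 0.39 [0.659 0.049 0.068]
yellow_mid [221. 140.] 0.74 [ 0.428 -0.311  0.068]
blue_mid [194. 144.] 0.66 [ 0.481 -0.38   0.068]
insert_mid [210. 158.] 0.73 [ 0.48  -0.326  0.024]
caddy [213. 164.] 0.94 [ 0.481 -0.322  0.   ]
seat [288. 215.] 0.97 [ 0.558 -0.007  0.03 ]
tray [396. 248.] 0.98 [0.498 0.307 0.   ]
dish [290. 245.] 0.63 [0.645 0.044 0.036]
forceps [261. 198.] 0.61 [ 0.545 -0.104  0.036]
side dict_keys(['pixels', 'depth', 'fovy', 'cx', 'cy', 'R', 't', 'shot', 'name']) [0.38133667 0.91543569 0.7118147 ]
red_mid [324. 155.] 0.85 [ 0.492 -0.258  0.067]
yellow_mid [352. 148.] 0.9 [ 0.424 -0.314  0.068]
yellow_mid [325. 156.] 0.52 [ 0.489 -0.255  0.068]
blue_mid [332. 133.] 0.53 [ 0.485 -0.392  0.068]
blue_mid [324. 158.] 0.36 [ 0.49  -0.243  0.068]
insert_mid [284. 220.] 0.71 [ 0.551 -0.022  0.023]
insert_mid [332. 159.] 0.66 [ 0.476 -0.323  0.023]
caddy [330. 167.] 0.67 [ 0.481 -0.319  0.   
[... 299 characters left out ...]
tions': array([-1.03390869e-01,  2.76395802e-01, -2.64047608e-02,  1.26798530e+00,
        5.16656024e-05,  1.46742374e+00]), 'dq': array([-6.82938006e-04,  5.85481050e-05,  1.91645082e-03,  4.15162781e-04,
        5.88020925e-04, -7.83524223e-04]), 'effort': array([ 5.10223090e-04, -4.45500290e+01,  2.95574498e+01,  8.02479590e-04,
       -6.52926178e-05,  9.82652381e-06]), 'ee_pos': array([6.25002235e-01, 1.06427830e-05, 2.31313656e-01]), 'tool_rot': array([ 7.07113243e-01,  7.07100318e-01,  2.33510705e-05, -1.22236405e-05]), 'force': array([-1.24487408, -0.26966104, -0.58981168]), 'torque': array([-0.02563528, -0.04098045, -0.02207906]), 'grasp_force': 0.0, 'opening': 0.08527916030468204}
```

View pics/scene0.png

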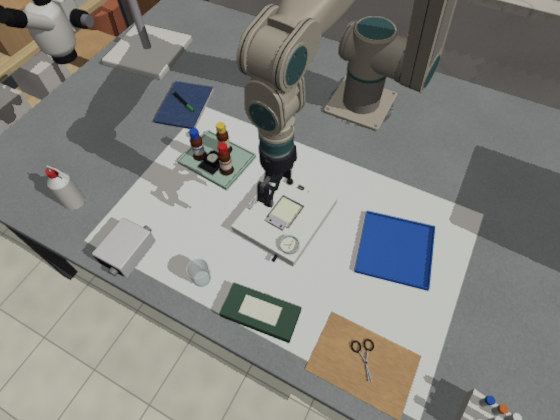

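View pics/side0.png

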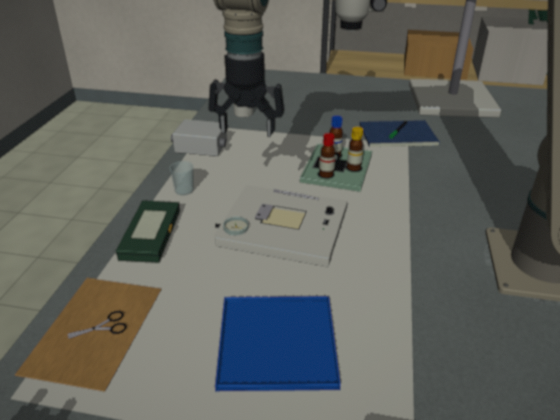

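```bash
python3 -m pendant '[[[-0.035,-0.02,0.01],0],[[-0.07,-0.04,0.02],0],[[-0.075,-0.08,0.04],0],[[-0.08,-0.12,0.06],0],[[-0.09,-0.16,0.08],0]]' >/dev/null; python3 -m pendant '[[[-0.015,-0.04,0],0],[[-0.03,-0.08,0],0],[[-0.045,-0.12,0],0],[[-0.055,-0.16,0],0],[[-0.055,-0.16,0],0]]'
python3 - <<'E'
from h import *
p=snap("wrist","w1"); print(monitor.state()["ee_pos"])
for k,z in Z.items():
    for r in viewer.tip_of(p,k)[:2]: print(k,np.round(r["xy"]),round(r["confidence"],2),np.round(atz(p,r["xy"],z),4))
p2=snap("scene")
for k in ["insert_mid","caddy","red_mid","yellow_mid","blue_mid","seat"]:
    for r in viewer.tip_of(p2,k)[:2]: print(k,np.round(r["xy"]),round(r["confidence"],2),np.round(atz(p2,r["xy"],Z[k]),4))
E
```

```text
clock: 1.83
ee_pos: [0.4805, -0.3168, 0.3065]
tool_rot: [0.709, 0.705, -0.001, 0.001]
force: [0.2, 0.1, -0.4]
opening: 0.0854
grasp_force: 0.0
[ 0.48103124 -0.31430545  0.30640031]
red_mid [285. 128.] 0.61 [ 0.4847 -0.2628  0.0675]
yellow_mid [227. 172.] 0.9 [ 0.4148 -0.3144  0.0675]
blue_mid [277. 218.] 0.68 [ 0.475  -0.3729  0.0675]
insert_mid [281. 168.] 0.84 [ 0.4799 -0.3191  0.0235]
forceps [326.   7.] 0.78 [ 0.5374 -0.107   0.036 ]
insert_mid [210. 159.] 0.66 [ 0.482  -0.3253  0.0235]
insert_mid [290. 244.] 0.27 [0.635  0.0401 0.0235]
caddy [214. 163.] 0.86 [ 0.4769 -0.319   0.    ]
red_mid [225. 161.] 0.59 [ 0.4948 -0.2548  0.0675]
yellow_mid [224. 137.] 0.77 [ 0.4132 -0.3119  0.0675]
blue_mid [192. 145.] 0.55 [ 0.4866 -0.3821  0.0675]
seat [288. 214.] 0.77 [ 0.5549 -0.0088  0.03  ]
seat [217. 166.] 0.57 [ 0.4991 -0.2878  0.03  ]
```

View pics/w1.png

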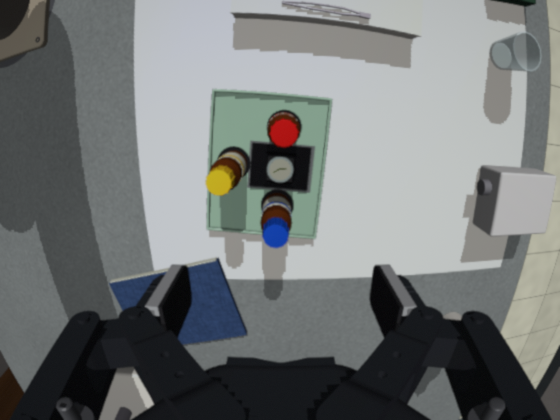

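```bash
cat >> h.py <<'E'
H=dict(red=[(0,8),(172,180)],yellow=[(22,33)],blue=[(105,122)])
def caps(p,z,smin=190):
    h=cv2.cvtColor(p["pixels"],cv2.COLOR_RGB2HSV); out={}
    for k,rs in H.items():
        m=sum(cv2.inRange(h,(a,smin,90),(b,255,255)) for a,b in rs)
        m=cv2.morphologyEx(m,cv2.MORPH_OPEN,np.ones((5,5),np.uint8))
        n,l,s,c=cv2.connectedComponentsWithStats(m)
        o=[(int(s[i,4]),np.round(c[i],1),np.round(atz(p,c[i],z),4)) for i in range(1,n) if 60<s[i,4]<2500]
        out[k]=sorted(o,key=lambda q:-q[0])[:2]
    return out
E
python3 - <<'E'
from h import *
p=snap("wrist")
print(caps(p,.122), monitor.state()["ee_pos"])
g=p["pixels"].astype(int)
h=cv2.cvtColor(p["pixels"],cv2.COLOR_RGB2HSV)
m=((g.max(2)<60)).astype(np.uint8); m[:130]=0;m[205:]=0;m[:,:248]=0;m[:,320:]=0
m=cv2.morphologyEx(m,cv2.MORPH_OPEN,np.ones((3,3),np.uint8))
r=cv2.minAreaRect(np.argwhere(m)[:,::-1].astype(np.float32)); b=cv2.boxPoints(r)
print(r,[np.round(atz(p,x,.015),4) for x in b])
# caddy corners from viewed image
for uv in [(213,91),(331,99),(315,237),(208,231)]: print(np.round(atz(p,uv,.016),4))
E
```

```text
{'red': [(650, array([282.1, 139. ]), array([ 0.4826, -0.2636,  0.122 ]))], 'yellow': [(585, array([218.7, 185.7]), array([ 0.4167, -0.3115,  0.122 ]))], 'blue': [(558, array([273.4, 237.8]), array([ 0.4733, -0.3696,  0.122 ]))]} [ 0.48221539 -0.31054999  0.30658024]
((278.5, 167.0), (74.0, 61.0), 90.0) [array([ 0.4381, -0.2613,  0.015 ]), array([ 0.5188, -0.2614,  0.015 ]), array([ 0.5207, -0.3637,  0.015 ]), array([ 0.4358, -0.3637,  0.015 ])]
[ 0.3922 -0.2076  0.016 ]
[ 0.5473 -0.2193  0.016 ]
[ 0.5307 -0.4131  0.016 ]
[ 0.376  -0.4041  0.016 ]
```

```bash
python3 -m pendant '[[[0,0,0],0],[[0,0,0],0],[[0,0,0],0],[[0,0,0],0],[[0,0,0],0]]' 0.06
python3 - <<'E'
from h import *
p=snap("wrist","w2"); s=monitor.state(); print(caps(p,.122), s["ee_pos"],s["dq"])
p=snap("wrist"); s=monitor.state(); print(caps(p,.122), s["ee_pos"],s["dq"])
E
```

```text
clock: 3.15
ee_pos: [0.4822, -0.3106, 0.3066]
tool_rot: [0.707, 0.707, 0.0, 0.0]
force: [0.2, -0.4, 0.6]
opening: 0.0601
grasp_force: 0.0
{'red': [(655, array([282.2, 138.8]), array([ 0.4826, -0.2636,  0.122 ]))], 'yellow': [(585, array([218.8, 185.7]), array([ 0.4167, -0.3115,  0.122 ]))], 'blue': [(560, array([273.4, 237.8]), array([ 0.4732, -0.3697,  0.122 ]))]} [ 0.48220791 -0.31058226  0.3065948 ] [ 0.00070835  0.00096268  0.00013813  0.00085589 -0.00027731 -0.00084278]
{'red': [(658, array([282.2, 138.8]), array([ 0.4827, -0.2636,  0.122 ]))], 'yellow': [(586, array([218.8, 185.7]), array([ 0.4167, -0.3115,  0.122 ]))], 'blue': [(559, array([273.5, 237.8]), array([ 0.4733, -0.3697,  0.122 ]))]} [ 0.48219544 -0.31059559  0.30659426] [ 0.00222682  0.00127709 -0.00061727 -0.00019309  0.0004315  -0.00019213]
```

```bash
python3 -m pendant '[[[0,0.03,-0.02],0],[[0.0005,0.047,-0.05],0],[[0.0005,0.047,-0.09],0],[[0.0005,0.047,-0.13],0],[[0.0005,0.047,-0.147],0]]' 0.06
python3 - <<'E'
from h import *
p=snap("wrist","w3"); s=monitor.state(); print(caps(p,.122), s["ee_pos"],-p["R"].T@p["t"])
E
```

```text
clock: 3.67
ee_pos: [0.4798, -0.261, 0.1545]
tool_rot: [0.707, 0.707, -0.001, -0.004]
force: [-1.2, -0.4, -0.7]
opening: 0.0598
grasp_force: 0.0
{'red': [(2110, array([288.1, 243.7]), array([ 0.4827, -0.2599,  0.122 ]))], 'yellow': [], 'blue': [(291, array([275.5, 355.2]), array([ 0.4747, -0.3472,  0.122 ]))]} [ 0.47844867 -0.26031103  0.15240666] [ 0.47918932 -0.18431488  0.29544764]
```

View pics/w3.png

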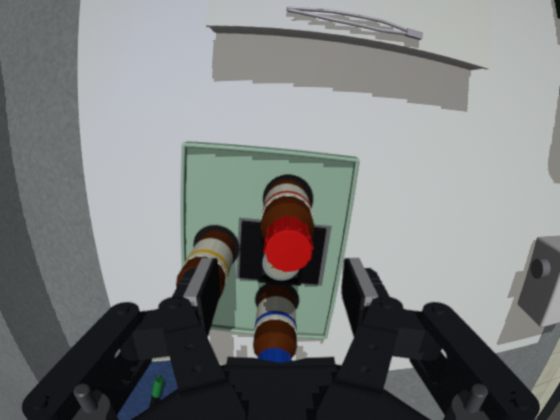

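```bash
python3 -m pendant '[[[0,0,0],0],[[0,0,-0.02],0],[[0,0,-0.04],0],[[0,0,-0.059],0],[[0,0,-0.059],0]]'; python3 -m pendant '[[[0,0,0],0],[[0,0,0],0],[[0,0,0],0],[[0,0,0],0],[[0,0,0],0]]' 0.01 35;  python3 -m pendant '[[[0,0,0],0],[[0,0,0.02],0],[[0,0,0.05],0],[[0,0,0.09],0],[[0,0,0.12],0]]'
```

```text
clock: 4.13
ee_pos: [0.482, -0.2632, 0.0995]
tool_rot: [0.707, 0.707, -0.0, -0.001]
force: [-0.4, 0.8, -0.3]
opening: 0.0601
grasp_force: 0.0
clock: 4.55
ee_pos: [0.4844, -0.2649, 0.1032]
tool_rot: [0.707, 0.707, 0.0, 0.002]
force: [-0.1, 0.5, 7.3]
opening: 0.0269
grasp_force: 34.8
clock: 4.97
ee_pos: [0.483, -0.2637, 0.2234]
tool_rot: [0.707, 0.707, 0.0, 0.001]
force: [0.8, -0.1, -1.0]
opening: 0.0272
grasp_force: 35.0
```

```bash
python3 -m pendant '[[[0.005,0.025,0],0],[[0.01,0.06,0],0],[[0.01,0.1,0],0],[[0.01,0.14,0],0],[[0.01,0.18,0],0]]'; python3 -m pendant '[[[0,0.04,0],0],[[0,0.08,0],0],[[0,0.12,0],0],[[0,0.16,0],0],[[0,0.2,0],0]]'; python3 -m pendant '[[[0,0.04,0],0],[[0,0.08,0],0],[[0,0.11,0],0],[[0,0.125,0],0],[[0,0.13,0],0]]';python3 -m pendant '[[[0,0,0],0],[[0,0,0],0],[[0,0,0],0],[[0,0,0],0],[[0,0,0],0]]'
python3 - <<'E'
from h import *
p=snap("wrist","w4"); s=monitor.state(); print(s["ee_pos"])
for k in ["tray"]:
    for r in viewer.tip_of(p,k)[:2]: print(k,np.round(r["xy"]),round(r["confidence"],2),np.round(atz(p,r["xy"],Z[k]),4))
E
```

```text
clock: 5.38
ee_pos: [0.4926, -0.0821, 0.2212]
tool_rot: [0.707, 0.707, 0.0, 0.0]
force: [0.6, 0.1, -1.0]
opening: 0.027
grasp_force: 35.0
clock: 5.8
ee_pos: [0.4924, 0.1184, 0.2213]
tool_rot: [0.707, 0.707, 0.0, 0.0]
force: [0.9, 0.7, -1.9]
opening: 0.0266
grasp_force: 35.0
clock: 6.22
ee_pos: [0.4925, 0.2491, 0.221]
tool_rot: [0.706, 0.708, 0.001, -0.0]
force: [0.0, -0.5, -0.2]
opening: 0.0267
grasp_force: 35.0
clock: 6.63
ee_pos: [0.4928, 0.2453, 0.2206]
tool_rot: [0.708, 0.706, -0.0, 0.0]
force: [-0.9, 0.3, -2.6]
opening: 0.0271
grasp_force: 35.0
[0.4928577  0.24544278 0.22066375]
tray [292. 124.] 0.96 [0.5043 0.305  0.    ]
```

View pics/w4.png

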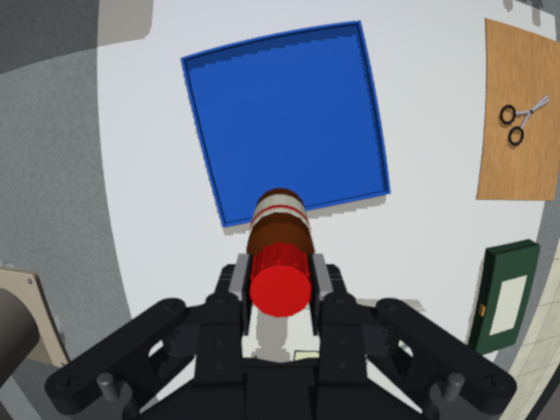

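```bash
python3 -m pendant '[[[-0.023,0.01,-0.02],0],[[-0.023,0.01,-0.06],0],[[-0.023,0.01,-0.095],0],[[-0.023,0.01,-0.115],0],[[-0.023,0.01,-0.122],0]]'; python3 -m pendant '[[[0,0,0],0],[[0,0,0],0],[[0,0,-0.001],0],[[0,0,-0.001],0],[[0,0,-0.001],0]]'; python3 -m pendant '[[[0,0,0],0],[[0,0,0],0],[[0,0,0],0],[[0,0,0.03],0],[[0,0,0.06],0]]' 0.06;  python3 -m pendant '[[[0,-0.02,0.03],0],[[0,-0.05,0.06],0],[[0,-0.09,0.06],0],[[-0.01,-0.13,0.06],0],[[-0.02,-0.17,0.06],0]]'
python3 - <<'E'
from h import *
p=snap("wrist"); s=monitor.state(); print(s["ee_pos"],caps(p,.118))
E
```

```text
clock: 7.15
ee_pos: [0.4671, 0.2554, 0.0967]
tool_rot: [0.707, 0.707, -0.003, -0.002]
force: [-8.9, -1.9, 34.8]
opening: 0.027
grasp_force: 39.7
clock: 7.57
ee_pos: [0.4701, 0.2565, 0.0981]
tool_rot: [0.707, 0.707, 0.0, 0.0]
force: [0.1, -0.1, -0.6]
opening: 0.0265
grasp_force: 35.8
clock: 7.98
ee_pos: [0.4676, 0.2556, 0.1563]
tool_rot: [0.707, 0.707, -0.003, -0.001]
force: [0.7, -0.1, 0.7]
opening: 0.06
grasp_force: 0.0
clock: 8.4
ee_pos: [0.4504, 0.0851, 0.219]
tool_rot: [0.707, 0.708, 0.001, 0.001]
force: [-0.1, -0.2, 0.5]
opening: 0.0601
grasp_force: 0.0
[0.44743877 0.07907088 0.21809689] {'red': [(81, array([306. ,   1.7]), array([0.4681, 0.2452, 0.118 ]))], 'yellow': [], 'blue': []}
```

```bash
python3 -m pendant '[[[0,-0.04,0],0],[[-0.01,-0.08,0],0],[[-0.02,-0.12,0],0],[[-0.03,-0.16,0],0],[[-0.033,-0.2,0],0]]'; python3 -m pendant '[[[0,-0.04,0],0],[[0,-0.08,0],0],[[0,-0.12,0],0],[[0,-0.16,0],0],[[0,-0.194,0],0]]'; python3 -m pendant '[[[0,0,0],0],[[0,0,0],0],[[0,0,0],0],[[0,0,0],0],[[0,0,0],0]]'
python3 - <<'E'
from h import *
p=snap("wrist"); s=monitor.state(); print(s["ee_pos"],caps(p,.122))
E
```

```text
clock: 8.87
ee_pos: [0.4151, -0.1149, 0.2178]
tool_rot: [0.707, 0.707, -0.0, -0.0]
force: [1.0, 0.5, -0.3]
opening: 0.0598
grasp_force: 0.0
clock: 9.28
ee_pos: [0.4165, -0.3104, 0.2179]
tool_rot: [0.708, 0.707, -0.0, 0.001]
force: [1.0, 0.4, 0.8]
opening: 0.0602
grasp_force: 0.0
clock: 9.7
ee_pos: [0.4167, -0.3062, 0.2176]
tool_rot: [0.707, 0.708, 0.0, -0.0]
force: [-0.2, 0.6, -0.1]
opening: 0.0601
grasp_force: 0.0
[ 0.41676452 -0.30623299  0.21764485] {'red': [], 'yellow': [(1139, array([279.4, 217.2]), array([ 0.4145, -0.3108,  0.122 ]))], 'blue': [(305, array([337. , 279.3]), array([ 0.463 , -0.3662,  0.122 ]))]}
```

```bash
python3 -m pendant '[[[-0.001,-0.006,-0.02],0],[[-0.001,-0.006,-0.055],0],[[-0.001,-0.006,-0.085],0],[[-0.001,-0.006,-0.107],0],[[-0.001,-0.006,-0.114],0]]'; python3 -m pendant '[[[0,0,0],0],[[0,0,0],0],[[0,0,0],0],[[0,0,0],0],[[0,0,0],0]]' 0.01 35;  python3 -m pendant '[[[0,0,0],0],[[0,0,0.02],0],[[0,0,0.05],0],[[0,0,0.09],0],[[0,0,0.12],0]]';python3 -m pendant '[[[0.005,0.025,0],0],[[0.01,0.06,0],0],[[0.02,0.098,0],0],[[0.03,0.135,0],0],[[0.04,0.173,0],0]]'; python3 -m pendant '[[[0.01,0.038,0],0],[[0.02,0.076,0],0],[[0.03,0.114,0],0],[[0.04,0.152,0],0],[[0.05,0.19,0],0]]'; python3 -m pendant '[[[0.01,0.038,0],0],[[0.02,0.076,0],0],[[0.03,0.114,0],0],[[0.04,0.152,0],0],[[0.045,0.19,0],0]]';python3 -m pendant '[[[0,0.03,0],0],[[0,0.05,0],0],[[0,0.06,0],0],[[0,0.064,0],0],[[0,0.064,0],0]]'; python3 -m pendant '[[[0,0,0],0],[[0,0,0],0],[[0,0,0],0],[[0,0,0],0],[[0,0,0],0]]'
```

```text
clock: 10.17
ee_pos: [0.4135, -0.3103, 0.0999]
tool_rot: [0.707, 0.708, -0.0, -0.003]
force: [-0.0, 0.2, -0.3]
opening: 0.06
grasp_force: 0.0
clock: 10.58
ee_pos: [0.4169, -0.3146, 0.1054]
tool_rot: [0.707, 0.707, 0.0, 0.002]
force: [-0.3, -0.7, 2.5]
opening: 0.0267
grasp_force: 34.8
clock: 11.0
ee_pos: [0.4157, -0.3137, 0.2259]
tool_rot: [0.707, 0.707, 0.0, 0.001]
force: [1.0, -0.2, -1.0]
opening: 0.0265
grasp_force: 34.9
clock: 11.42
ee_pos: [0.4556, -0.1392, 0.2239]
tool_rot: [0.708, 0.707, 0.0, 0.0]
force: [0.8, -0.9, -1.4]
opening: 0.0267
grasp_force: 34.9
clock: 11.83
ee_pos: [0.5056, 0.0514, 0.2238]
tool_rot: [0.707, 0.707, 0.0, 0.0]
force: [0.4, -1.5, -0.4]
opening: 0.0266
grasp_force: 34.9
clock: 12.25
ee_pos: [0.5514, 0.2414, 0.2236]
tool_rot: [0.707, 0.707, 0.0, 0.0]
force: [0.4, 0.4, -1.0]
opening: 0.0266
grasp_force: 34.9
clock: 12.67
ee_pos: [0.5505, 0.3035, 0.2234]
tool_rot: [0.707, 0.707, -0.0, 0.0]
force: [0.9, -0.7, -1.2]
opening: 0.0266
grasp_force: 34.9
clock: 13.08
ee_pos: [0.5508, 0.3027, 0.2237]
tool_rot: [0.707, 0.707, 0.0, 0.0]
force: [0.1, 0.3, -1.7]
opening: 0.0265
grasp_force: 34.9
```

```bash
python3 -m pendant '[[[0,0.007,-0.025],0],[[0,0.007,-0.06],0],[[0,0.007,-0.09],0],[[0,0.007,-0.105],0],[[0,0.007,-0.112],0]]'; python3 -m pendant '[[[0,0,-0.004],0],[[0,0,-0.008],0],[[0,0,-0.011],0],[[0,0,-0.013],0],[[0,0,-0.013],0]]'; python3 -m pendant '[[[0,0,0],0],[[0,0,0],0],[[0,0,0],0],[[0,0,0.03],0],[[0,0,0.06],0]]' 0.06;  python3 -m pendant '[[[-0.015,-0.02,0.03],0],[[-0.03,-0.05,0.06],0],[[-0.04,-0.087,0.06],0],[[-0.05,-0.125,0.06],0],[[-0.05,-0.165,0.06],0]]';python3 -m pendant '[[[0,-0.04,0],0],[[-0.005,-0.08,0],0],[[-0.01,-0.12,0],0],[[-0.015,-0.16,0],0],[[-0.025,-0.2,0],0]]'; python3 -m pendant '[[[0,-0.04,0],0],[[0,-0.08,0],0],[[0,-0.12,0],0],[[0,-0.16,0],0],[[0,-0.2,0],0]]';  python3 -m pendant '[[[0,-0.04,0],0],[[0,-0.08,0],0],[[0,-0.1,0],0],[[0,-0.11,0],0],[[0,-0.11,0],0]]'; python3 -m pendant '[[[0,0,0],0],[[0,0,0],0],[[0,0,0],0],[[0,0,0],0],[[0,0,0],0]]'
python3 - <<'E'
from h import *
p=snap("wrist"); s=monitor.state(); print(s["ee_pos"],caps(p,.122))
E
```

```text
clock: 13.5
ee_pos: [0.5482, 0.309, 0.108]
tool_rot: [0.707, 0.707, -0.003, -0.001]
force: [-0.2, -1.2, -1.1]
opening: 0.0268
grasp_force: 34.9
clock: 13.92
ee_pos: [0.5516, 0.3108, 0.0996]
tool_rot: [0.707, 0.707, 0.001, 0.0]
force: [-0.2, 0.0, -1.4]
opening: 0.0266
grasp_force: 34.9
clock: 14.33
ee_pos: [0.5487, 0.3096, 0.1571]
tool_rot: [0.707, 0.707, -0.003, -0.001]
force: [0.4, 1.0, 1.4]
opening: 0.0599
grasp_force: 0.0
clock: 14.75
ee_pos: [0.4993, 0.1447, 0.2201]
tool_rot: [0.706, 0.708, 0.001, 0.0]
force: [0.0, -0.1, -0.4]
opening: 0.0597
grasp_force: 0.0
clock: 15.17
ee_pos: [0.4761, -0.0565, 0.2194]
tool_rot: [0.707, 0.707, 0.001, 0.001]
force: [1.1, 0.0, -0.2]
opening: 0.0602
grasp_force: 0.0
clock: 15.58
ee_pos: [0.4754, -0.2567, 0.2193]
tool_rot: [0.707, 0.707, 0.0, 0.001]
force: [0.9, -0.5, -0.3]
opening: 0.0602
grasp_force: 0.0
clock: 16.0
ee_pos: [0.4757, -0.3665, 0.2186]
tool_rot: [0.708, 0.706, -0.0, 0.0]
force: [-0.3, 0.1, -0.2]
opening: 0.0603
grasp_force: 0.0
clock: 16.42
ee_pos: [0.4759, -0.3634, 0.2188]
tool_rot: [0.707, 0.708, 0.0, -0.0]
force: [0.0, -0.9, 0.3]
opening: 0.0598
grasp_force: 0.0
[ 0.47590513 -0.36360106  0.21880543] {'red': [], 'yellow': [], 'blue': [(1082, array([278.5, 220. ]), array([ 0.4731, -0.3707,  0.122 ]))]}
```

```bash
python3 -m pendant '[[[-0.0025,-0.007,-0.02],0],[[-0.0025,-0.007,-0.055],0],[[-0.0025,-0.007,-0.085],0],[[-0.0025,-0.007,-0.108],0],[[-0.0025,-0.007,-0.115],0]]'; python3 -m pendant '[[[0,0,0],0],[[0,0,0],0],[[0,0,0],0],[[0,0,0],0],[[0,0,0],0]]' 0.01 35;  python3 -m pendant '[[[0,0,0],0],[[0,0,0.02],0],[[0,0,0.05],0],[[0,0,0.09],0],[[0,0,0.12],0]]';python3 -m pendant '[[[0,0.025,0],0],[[0,0.06,0],0],[[0,0.1,0],0],[[0,0.14,0],0],[[0,0.18,0],0]]'; python3 -m pendant '[[[0,0.04,0],0],[[0,0.08,0],0],[[0,0.12,0],0],[[0,0.16,0],0],[[0,0.2,0],0]]'; python3 -m pendant '[[[0,0.04,0],0],[[0,0.08,0],0],[[0,0.12,0.0],0],[[0,0.16,0.02],0],[[0,0.19,0.04],0]]';python3 -m pendant '[[[0,0.03,0.03],0],[[0,0.07,0.05],0],[[0,0.11,0.05],0],[[0,0.145,0.05],0],[[0,0.16,0.05],0]]'; python3 -m pendant '[[[0,0,0],0],[[0,0,0],0],[[0,0,0],0],[[0,0,0],0],[[0,0,0],0]]'
```

```text
clock: 16.88
ee_pos: [0.4707, -0.3688, 0.0993]
tool_rot: [0.707, 0.707, -0.0, -0.004]
force: [-0.0, 0.8, 0.2]
opening: 0.0601
grasp_force: 0.0
clock: 17.3
ee_pos: [0.4744, -0.3726, 0.1056]
tool_rot: [0.707, 0.707, 0.0, 0.002]
force: [1.2, -0.2, 2.9]
opening: 0.0269
grasp_force: 34.9
clock: 17.72
ee_pos: [0.4733, -0.3716, 0.226]
tool_rot: [0.707, 0.707, -0.0, 0.001]
force: [-0.1, -1.8, -0.4]
opening: 0.0264
grasp_force: 34.7
clock: 18.13
ee_pos: [0.4728, -0.19, 0.2238]
tool_rot: [0.707, 0.707, 0.0, 0.0]
force: [0.8, 0.6, -0.7]
opening: 0.0267
grasp_force: 34.9
clock: 18.55
ee_pos: [0.4727, 0.0103, 0.224]
tool_rot: [0.707, 0.707, 0.0, 0.0]
force: [1.0, 0.1, -0.7]
opening: 0.0267
grasp_force: 34.9
clock: 18.97
ee_pos: [0.471, 0.2004, 0.2624]
tool_rot: [0.707, 0.708, -0.002, -0.001]
force: [0.9, -0.4, -1.5]
opening: 0.0267
grasp_force: 34.8
clock: 19.38
ee_pos: [0.473, 0.3628, 0.3143]
tool_rot: [0.706, 0.708, 0.002, -0.001]
force: [0.2, -0.6, -0.9]
opening: 0.0265
grasp_force: 34.9
clock: 19.8
ee_pos: [0.4733, 0.357, 0.3136]
tool_rot: [0.708, 0.706, -0.0, 0.0]
force: [-0.4, 0.9, -1.3]
opening: 0.027
grasp_force: 34.9
```

```bash
python3 -m pendant '[[[-0.002,0.005,-0.025],0],[[-0.003,0.01,-0.06],0],[[-0.003,0.01,-0.1],0],[[-0.003,0.01,-0.14],0],[[-0.003,0.01,-0.175],0]]'; python3 -m pendant '[[[0,0,-0.015],0],[[0,0,-0.025],0],[[0,0,-0.033],0],[[0,0,-0.038],0],[[0,0,-0.04],0]]'; python3 -m pendant '[[[0,0,0],0],[[0,0,0],0],[[0,0,0],0],[[0,0,0.03],0],[[0,0,0.06],0]]' 0.06;  python3 -m pendant '[[[0,0,0.03],0],[[0,-0.02,0.06],0],[[0,-0.05,0.08],0],[[0,-0.08,0.1],0],[[0,-0.1,0.12],0]]'; python3 -m pendant '[[[0,0,0],0],[[0,0,0],0],[[0,0,0],0],[[0,0,0],0],[[0,0,0],0]]'
python3 - <<'E'
from h import *
p=snap("wrist","w5"); s=monitor.state(); print(s["ee_pos"],caps(p,.117))
E
```

```text
clock: 20.22
ee_pos: [0.4698, 0.367, 0.1367]
tool_rot: [0.708, 0.707, -0.0, 0.0]
force: [-0.1, -0.3, -0.7]
opening: 0.0263
grasp_force: 34.9
clock: 20.63
ee_pos: [0.4711, 0.3688, 0.0996]
tool_rot: [0.707, 0.707, 0.001, 0.0]
force: [-1.6, -0.6, 6.8]
opening: 0.027
grasp_force: 35.7
clock: 21.05
ee_pos: [0.4687, 0.3675, 0.1578]
tool_rot: [0.707, 0.707, -0.002, -0.0]
force: [0.8, -0.3, 0.5]
opening: 0.0601
grasp_force: 0.0
clock: 21.47
ee_pos: [0.4702, 0.2668, 0.2809]
tool_rot: [0.707, 0.707, 0.001, 0.001]
force: [0.4, 0.9, -0.3]
opening: 0.0599
grasp_force: 0.0
clock: 21.88
ee_pos: [0.4695, 0.269, 0.2771]
tool_rot: [0.707, 0.708, -0.001, -0.001]
force: [0.1, 0.5, -0.4]
opening: 0.0598
grasp_force: 0.0
[0.46950186 0.26896699 0.27717261] {'red': [(747, array([280.4, 198.5]), array([0.4677, 0.2608, 0.117 ]))], 'yellow': [(670, array([363.6, 146.6]), array([0.5463, 0.3122, 0.117 ]))], 'blue': []}
```

View pics/w5.png

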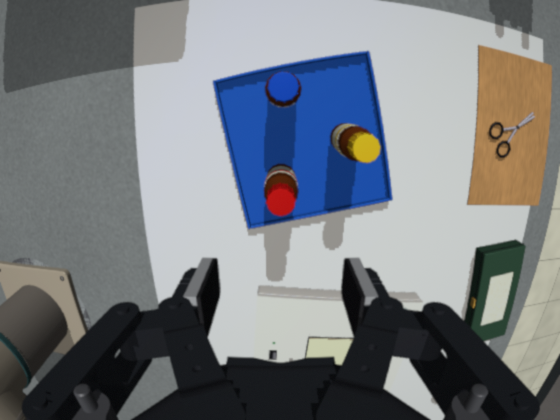

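```bash
python3 -m pendant '[[[0.01,-0.036,0.005],0.0],[[0.02,-0.072,0.01],0],[[0.03,-0.108,0.015],0],[[0.04,-0.145,0.02],0],[[0.05,-0.18,0.02],0]]'; python3 -m pendant '[[[0.01,-0.036,0.0],0.0],[[0.02,-0.072,0.0],0],[[0.03,-0.108,0.0],0],[[0.03,-0.145,0.0],0],[[0.03,-0.17,0.0],0]]';  python3 -m pendant '[[[0,0,0],0],[[0,0,0],0],[[0,0,0],0],[[0,0,0],0],[[0,0,0],0]]' 0.085;python3 - <<'E'
from h import *
p=snap("wrist","w6"); s=monitor.state(); print(s["ee_pos"],-p["R"].T@p["t"])
for k,z in Z.items():
    for r in viewer.tip_of(p,k)[:2]: print(k,np.round(r["xy"]),round(r["confidence"],2),np.round(atz(p,r["xy"],z),4))
np.savez("w6.npz",R=p["R"],t=p["t"],fovy=p["fovy"],cx=p["cx"],cy=p["cy"],pixels=p["pixels"],depth=p["depth"],name="wrist")
u=cv2.resize(cv2.imread("pics/w6.png")[60:330,130:490],None,fx=2.2,fy=2.2,interpolation=cv2.INTER_CUBIC); cv2.imwrite("pics/w6c.png",u)
E
```

```text
clock: 22.35
ee_pos: [0.5208, 0.0874, 0.2989]
tool_rot: [0.707, 0.708, 0.0, 0.0]
force: [0.2, -0.1, 0.4]
opening: 0.0597
grasp_force: 0.0
clock: 22.77
ee_pos: [0.5505, -0.084, 0.2974]
tool_rot: [0.707, 0.707, -0.001, -0.0]
force: [-0.2, 0.4, -0.3]
opening: 0.0599
grasp_force: 0.0
clock: 23.18
ee_pos: [0.5501, -0.0802, 0.2984]
tool_rot: [0.706, 0.708, -0.0, -0.0]
force: [-0.3, -0.5, -0.0]
opening: 0.0849
grasp_force: 0.0
[ 0.55018692 -0.08027168  0.29854958] [ 0.54864139 -0.00289336  0.43909983]
blue_mid [236. 313.] 0.45 [ 0.4869 -0.2733  0.0675]
insert_mid [239. 316.] 0.92 [ 0.4847 -0.3113  0.0235]
caddy [239. 313.] 0.85 [ 0.481  -0.3225 -0.    ]
seat [284. 123.] 0.97 [ 0.553  -0.0204  0.03  ]
dish [360.  73.] 0.86 [0.6465 0.0448 0.036 ]
forceps [275. 190.] 0.64 [ 0.5421 -0.106   0.036 ]
```

View pics/w6c.png

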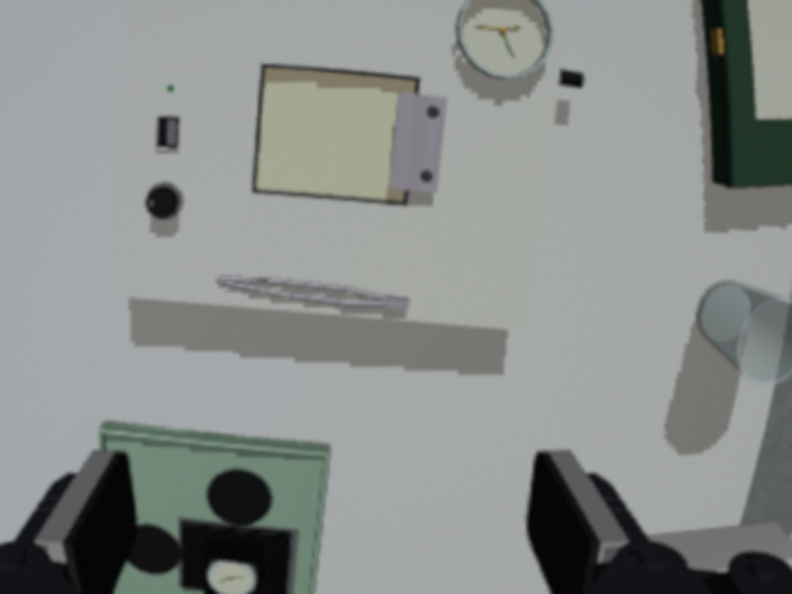

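Run:
```python
from h import *
d=np.load("w6.npz"); p={k:d[k] for k in d.files}; p["name"]="wrist"
w=lambda uv,z: atz(p,(np.array(uv)/2.2+[130,60]),z)
q=np.array([w(c,.036) for c in [(262,66),(419,78),(408,204),(254,190)]]); print(np.round(q,4),q.mean(0))
l=np.array([w(c,.0435) for c in [(397,94),(446,98),(437,192),(390,188)]]); print(np.round(l,4),l.mean(0))
a=lambda v:np.arctan2(v[1],v[0])
print([round(a(v),3) for v in (q[1]-q[0],q[2]-q[3],l[1]-l[0],l[2]-l[3])],[round(a(v)-np.pi/2,3) for v in (q[0]-q[3],q[1]-q[2],l[0]-l[3],l[1]-l[2])])
```

```text
[[ 0.5104  0.0207  0.036 ]
 [ 0.5975  0.0143  0.036 ]
 [ 0.5925 -0.0575  0.036 ]
 [ 0.5052 -0.0495  0.036 ]] [ 0.55141035 -0.01799304  0.036     ]
[[ 0.5846  0.0048  0.0435]
 [ 0.6117  0.0033  0.0435]
 [ 0.6078 -0.0494  0.0435]
 [ 0.5814 -0.0476  0.0435]] [ 0.5964092  -0.02219756  0.0435    ]
[np.float64(-0.073), np.float64(-0.09), np.float64(-0.054), np.float64(-0.069)] [np.float64(-0.075), np.float64(-0.07), np.float64(-0.061), np.float64(-0.073)]
```

```bash
python3 -m pendant '[[[-0.01,-0.036,0],0.12],[[-0.02,-0.072,0],0.24],[[-0.03,-0.108,0],0.36],[[-0.04,-0.145,0],0.48],[[-0.05,-0.18,0],0.6]]'; python3 -m pendant '[[[-0.01,-0.02,0],0.12],[[-0.02,-0.04,-0.01],0.24],[[-0.02,-0.056,-0.02],0.36],[[-0.02,-0.056,-0.04],0.48],[[-0.02,-0.056,-0.06],0.6]]';  python3 -m pendant '[[[0,0,-0.01],0.12],[[0,0,-0.02],0.24],[[0,0,-0.02],0.295],[[0,0,-0.02],0.295],[[0,0,-0.02],0.295]]';  python3 -m pendant '[[[0,0,0],0],[[0,0,0],0],[[0,0,0],0],[[0,0,0],0],[[0,0,0],0]]';python3 - <<'E'
from h import *
p=snap("wrist","w7"); s=monitor.state(); print(s["ee_pos"],s["joint_positions"],-p["R"].T@p["t"])
for k in ["insert_mid","caddy"]:
    for r in viewer.tip_of(p,k)[:2]: print(k,np.round(r["xy"]),round(r["confidence"],2),np.round(atz(p,r["xy"],Z[k]),4))
np.savez("w7.npz",R=p["R"],t=p["t"],fovy=p["fovy"],cx=p["cx"],cy=p["cy"],pixels=p["pixels"],depth=p["depth"],name="wrist")
E
```

```text
clock: 24.1
ee_pos: [0.5002, -0.2613, 0.2987]
tool_rot: [0.47, 0.883, -0.0, 0.0]
force: [1.1, -1.2, -0.5]
opening: 0.085
grasp_force: 0.0
clock: 24.52
ee_pos: [0.481, -0.3177, 0.2388]
tool_rot: [0.189, 0.982, -0.001, 0.001]
force: [0.6, 0.5, -0.2]
opening: 0.085
grasp_force: 0.0
clock: 24.93
ee_pos: [0.4808, -0.3159, 0.2186]
tool_rot: [0.045, 0.999, -0.0, 0.0]
force: [-0.1, 0.2, 0.1]
opening: 0.0847
grasp_force: 0.0
clock: 25.35
ee_pos: [0.4809, -0.3158, 0.2188]
tool_rot: [0.045, 0.999, -0.0, 0.0]
force: [-0.2, 0.5, -0.0]
opening: 0.0853
grasp_force: 0.0
[ 0.48086013 -0.31578083  0.21877554] [-6.93434967e-01  1.95498429e-01 -1.56171321e-01  1.21882661e+00
  1.58655279e-05 -6.04125545e-01] [ 0.40261594 -0.30872142  0.3594416 ]
insert_mid [277. 182.] 0.81 [ 0.4791 -0.3191  0.0235]
```

View pics/w7.png

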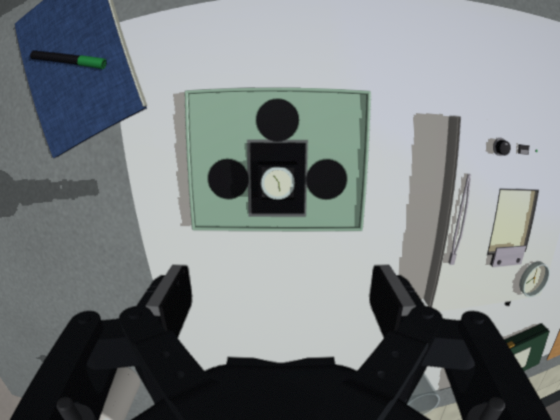

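Run:
```python
from h import *
d=np.load("w7.npz"); p={k:d[k] for k in d.files}; p["name"]="wrist"
q=np.array([atz(p,c,.015) for c in [(249,141),(307,141),(306,215),(249,215)]]); print(np.round(q,4),q.mean(0))
a=lambda v:np.arctan2(v[1],v[0])
print(a(q[3]-q[0]),a(q[2]-q[1]),a(q[1]-q[0])-np.pi/2,a(q[2]-q[3])-np.pi/2)
for c in [(278,119),(228,179),(327,179)]: print(np.round(atz(p,c,.0105),4))
g=p["pixels"].astype(int).min(2); m=(g>110); m[:155]=0;m[210:]=0;m[:,:255]=0;m[:,300:]=0
c=np.argwhere(m).mean(0)[::-1]; print(c,m.sum(),atz(p,c,.033))
```

```text
[[ 0.4338 -0.345   0.015 ]
 [ 0.4393 -0.2838  0.015 ]
 [ 0.5217 -0.2907  0.015 ]
 [ 0.516  -0.3544  0.015 ]] [ 0.47769986 -0.3184532   0.015     ]
-0.11337959019335091 -0.08356886140050944 -0.09087489121466152 -0.08966775133580573
[ 0.4136 -0.3123  0.0105]
[ 0.4736 -0.3734  0.0105]
[ 0.4835 -0.2644  0.0105]
[277.04639805 182.58608059] 819 [ 0.47764457 -0.31898795  0.033     ]
```

```bash
python3 -m pendant '[[[-0.003,-0.003,-0.035],-0.015],[[-0.003,-0.003,-0.075],-0.015],[[-0.003,-0.003,-0.115],-0.015],[[-0.003,-0.003,-0.15],-0.015],[[-0.003,-0.003,-0.175],-0.015]]' 0.075; python3 -m pendant '[[[0,0,-0.012],0],[[0,0,-0.02],0],[[0,0,-0.025],0],[[0,0,-0.027],0],[[0,0,-0.028],0]]'; python3 -m pendant '[[[0,0,0],0],[[0,0,0],0],[[0,0,0],0],[[0,0,0],0],[[0,0,0],0]]' 0.02 40;  python3 -m pendant '[[[0,0,0],0],[[0,0,0],0],[[0,0,0.01],0],[[0,0,0.03],0],[[0,0,0.05],0]]' - 25;python3 -m pendant '[[[0,0,0],0],[[0,0,0],0],[[0,0,0],0],[[0,0,0],0],[[0,0,0],0]]';python3 - <<'E'
from h import *
p=snap("wrist","w8"); s=monitor.state(); print(s["ee_pos"],s["force"])
E
```

```text
clock: 25.92
ee_pos: [0.476, -0.3173, 0.0403]
tool_rot: [0.052, 0.999, 0.001, -0.002]
force: [0.4, -0.7, -0.6]
opening: 0.0751
grasp_force: 0.0
clock: 26.33
ee_pos: [0.479, -0.3197, 0.0169]
tool_rot: [0.052, 0.999, -0.001, 0.001]
force: [-0.8, -0.2, 0.1]
opening: 0.075
grasp_force: 0.0
clock: 26.75
ee_pos: [0.4788, -0.3196, 0.0169]
tool_rot: [0.052, 0.999, -0.001, 0.001]
force: [0.1, 0.1, 6.6]
opening: 0.0389
grasp_force: 43.1
clock: 27.17
ee_pos: [0.4764, -0.3175, 0.0652]
tool_rot: [0.052, 0.999, 0.001, -0.002]
force: [0.1, -0.2, -0.4]
opening: 0.0392
grasp_force: 42.2
clock: 27.58
ee_pos: [0.4768, -0.3179, 0.0642]
tool_rot: [0.052, 0.999, 0.001, -0.001]
force: [0.2, 0.2, -1.7]
opening: 0.0388
grasp_force: 42.2
[ 0.47691674 -0.31801068  0.06431244] [ 0.41364614  0.42865268 -0.79564495]
```

View pics/w8.png

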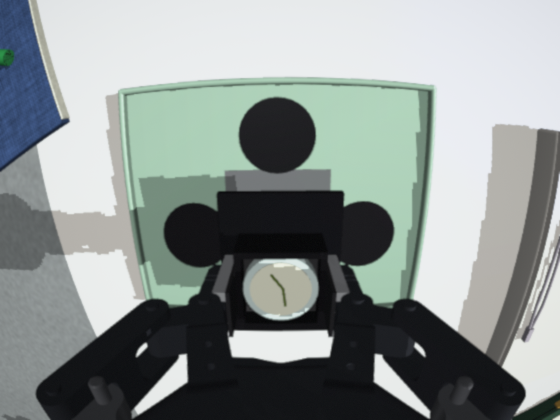

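```bash
python3 -m pendant '[[[0.02,-0.002,0],0],[[0.05,-0.005,0],0],[[0.08,-0.008,0],0],[[0.093,-0.009,-0.005],0],[[0.096,-0.009,-0.01],0]]' 0.025 20; python3 -m pendant '[[[0,0,-0.01],0],[[0,0,-0.018],0],[[0,0,-0.024],0],[[0,0,-0.027],0],[[0,0,-0.028],0]]';python3 - <<'E'
from h import *
p=snap("wrist","w9"); p2=snap("side","s9"); s=monitor.state(); print(s["ee_pos"],s["force"],s["torque"])
u=cv2.imread("pics/w9.png"); v=cv2.resize(cv2.imread("pics/s9.png")[100:220,230:390],None,fx=3.5,fy=3.5,interpolation=cv2.INTER_CUBIC)[:, :560]; cv2.imwrite("pics/c9.png",cv2.resize(np.vstack([u[100:350],v[:400]]),None,fx=.85,fy=.85))
E
```

```text
clock: 28.05
ee_pos: [0.5767, -0.3284, 0.0553]
tool_rot: [0.051, 0.999, -0.001, 0.001]
force: [-0.5, 1.3, -0.9]
opening: 0.0391
grasp_force: 42.2
clock: 28.47
ee_pos: [0.5719, -0.327, 0.0261]
tool_rot: [0.052, 0.999, 0.001, -0.001]
force: [0.2, -0.8, -1.0]
opening: 0.0392
grasp_force: 42.2
[ 0.57301147 -0.32766533  0.02732065] [ 0.33027818 -1.37300469 -1.52385032] [ 0.0139455  -0.04843523 -0.01765019]
```

View pics/c9.png

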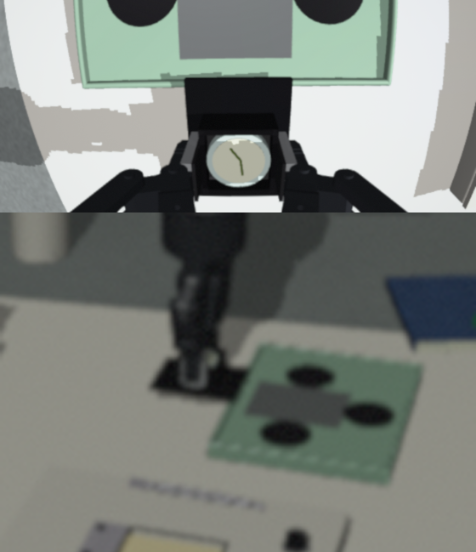

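```bash
python3 -m pendant '[[[-0.003,0,0],0],[[-0.003,0,-0.002],0],[[-0.003,0,-0.004],0],[[-0.003,0,-0.006],0],[[-0.003,0,-0.009],0]]'; python3 -m pendant '[[[0,0,0],0],[[0,0,0],0],[[0,0,0],0],[[0,0,0],0],[[0,0,0],0]]'; python3 -m pendant '[[[0,0,0.01],0],[[0,0,0.03],0],[[0,0,0.05],0],[[0,0,0.07],0],[[0,0,0.08],0]]';python3 -m pendant '[[[0,0,0],0],[[0,0,0],0],[[0,0,0],0],[[0,0,0],0],[[0,0,0],0]]';python3 - <<'E'
from h import *
p=snap("wrist","w10"); p2=snap("side","s10"); s=monitor.state(); print(s["ee_pos"],s["force"],s["torque"])
d=p["depth"]
print(np.round(d[180:330:12,250:320:10],3))
np.savez("w10.npz",R=p["R"],t=p["t"],fovy=p["fovy"],cx=p["cx"],cy=p["cy"],pixels=p["pixels"],depth=p["depth"],name="wrist")
u=cv2.imread("pics/w10.png"); v=cv2.resize(cv2.imread("pics/s10.png")[80:200,230:390],None,fx=3.5,fy=3.5,interpolation=cv2.INTER_CUBIC)[:, :560]; cv2.imwrite("pics/c10.png",cv2.resize(np.vstack([u[100:350],v[:400]]),None,fx=.85,fy=.85))
E
```

```text
clock: 28.98
ee_pos: [0.5723, -0.3283, 0.0209]
tool_rot: [0.052, 0.999, -0.0, 0.001]
force: [-0.2, 2.7, 12.6]
opening: 0.039
grasp_force: 44.2
clock: 29.4
ee_pos: [0.5724, -0.3283, 0.0207]
tool_rot: [0.052, 0.999, -0.001, 0.002]
force: [-0.6, 0.9, 7.5]
opening: 0.0389
grasp_force: 43.6
clock: 29.82
ee_pos: [0.5721, -0.3286, 0.1016]
tool_rot: [0.052, 0.999, -0.001, 0.002]
force: [1.1, 0.1, -0.3]
opening: 0.0392
grasp_force: 42.6
clock: 30.23
ee_pos: [0.5698, -0.327, 0.0969]
tool_rot: [0.052, 0.999, 0.001, -0.001]
force: [-0.2, 0.5, -0.9]
opening: 0.0386
grasp_force: 42.6
[ 0.57017246 -0.32731788  0.09739649] [ 0.0083556  -0.24342704 -1.29741921] [-0.00032308  0.07140052 -0.00942555]
[[0.245 0.243 0.245 0.244 0.244 0.243 0.244]
 [0.146 0.146 0.146 0.147 0.147 0.148 0.147]
 [0.148 0.149 0.149 0.148 0.148 0.149 0.149]
 [0.15  0.151 0.152 0.151 0.151 0.151 0.151]
 [0.153 0.153 0.154 0.153 0.153 0.153 0.153]
 [0.147 0.145 0.146 0.145 0.145 0.146 0.145]
 [0.135 0.134 0.136 0.135 0.134 0.135 0.134]
 [0.144 0.139 0.138 0.138 0.138 0.138 0.144]
 [0.14  0.138 0.14  0.14  0.14  0.14  0.14 ]
 [0.142 0.142 0.141 0.143 0.143 0.141 0.142]
 [0.145 0.144 0.144 0.143 0.144 0.144 0.146]
 [0.153 0.149 0.147 0.147 0.147 0.147 0.153]
 [0.147 0.147 0.147 0.146 0.147 0.146 0.147]]
```

View pics/c10.png

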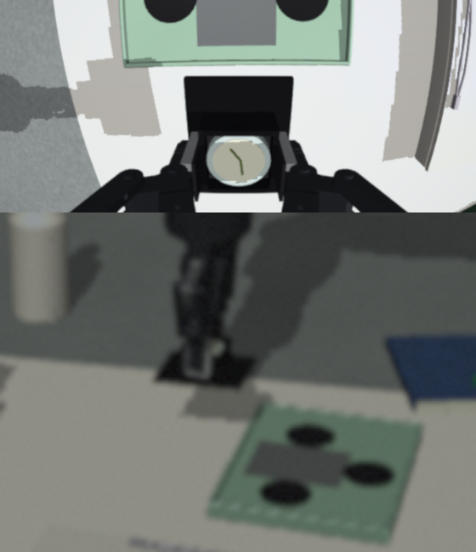

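```bash
cat >> h.py <<'E'
def cloud(p,r0,r1,c0,c1):
    f=p["pixels"].shape[0]/2/np.tan(np.radians(float(p["fovy"]))/2)
    v,u=np.mgrid[r0:r1,c0:c1]; dx=(u-p["cx"])/f;dy=(v-p["cy"])/f;r=np.hypot(dx,dy)+1e-9
    z=p["depth"][r0:r1,c0:c1]; k=np.tan(r)/r*z
    C=np.stack([dx*k,dy*k,z],-1).reshape(-1,3); return (C-np.array(p["t"]))@np.array(p["R"])
def tilt(p,r0,r1,c0=255,c1=305,yaw=-0.09):
    W=cloud(p,r0,r1,c0,c1); a=np.array([np.cos(yaw),np.sin(yaw)]); s=W[:,:2]@a
    A=np.polyfit(s-s.mean(),W[:,2],1); m=abs(W[:,2]-np.polyval(A,s-s.mean()))<.003
    A=np.polyfit((s-s.mean())[m],W[m,2],1); return np.degrees(np.arctan(-A[0])),W[m].mean(0),W[m].min(0),W[m].max(0)
E
python3 - <<'E'
from h import *
d=np.load("w10.npz"); p={k:d[k] for k in d.files}
for r in [(190,228),(275,318)]: print([np.round(x,4) for x in tilt(p,*r)])
d=np.load("w7.npz"); p={k:d[k] for k in d.files}
print([np.round(x,4) for x in tilt(p,143,160)])
E
```

```text
[np.float64(6.5713), array([ 0.5371, -0.324 ,  0.095 ]), array([ 0.5294, -0.336 ,  0.093 ]), array([ 0.5445, -0.3123,  0.0974])]
[np.float64(10.1131), array([ 0.5731, -0.3279,  0.1125]), array([ 0.5665, -0.3411,  0.1054]), array([ 0.5878, -0.3165,  0.1149])]
[np.float64(0.7354), array([ 0.4478, -0.3138,  0.013 ]), array([ 0.4367, -0.3409,  0.0105]), array([ 0.4589, -0.287 ,  0.0153])]
```

```bash
python3 -m pendant '[[[0,0.025,0.005],0],[[-0.005,0.06,0.01],0.008],[[-0.01,0.1,0.01],0.017],[[-0.015,0.14,0.01],0.017],[[-0.02,0.18,0.01],0.017]]'; python3 -m pendant '[[[-0.005,0.04,0],0],[[-0.009,0.08,0],0],[[-0.009,0.11,0],0],[[-0.009,0.125,0],0],[[-0.009,0.13,0],0]]'; python3 -m pendant '[[[0,0,0],0],[[0,0,-0.01],0],[[0,0,-0.02],0],[[0,0,-0.02],0],[[0,0,-0.02],0]]';python3 -m pendant '[[[0,0,0],0],[[0,0,0],0],[[0,0,0],0],[[0,0,0],0],[[0,0,0],0]]';python3 - <<'E'
from h import *
p=snap("wrist","w11"); s=monitor.state(); print(s["ee_pos"],s["force"],s["tool_rot"])
for r in [(190,228)]: print([np.round(x,4) for x in tilt(p,*r)])
np.savez("w11.npz",R=p["R"],t=p["t"],fovy=p["fovy"],cx=p["cx"],cy=p["cy"],pixels=p["pixels"],depth=p["depth"],name="wrist")
for r in viewer.tip_of(p,"seat")[:2]: print(np.round(r["xy"]),round(r["confidence"],2),np.round(atz(p,r["xy"],.03),4))
E
```

```text
clock: 30.75
ee_pos: [0.5503, -0.1463, 0.1084]
tool_rot: [0.044, 0.999, 0.0, -0.0]
force: [0.4, 0.1, -0.7]
opening: 0.0387
grasp_force: 42.5
clock: 31.17
ee_pos: [0.541, -0.015, 0.1083]
tool_rot: [0.042, 0.999, 0.0, -0.0]
force: [-0.9, -0.7, -1.2]
opening: 0.0393
grasp_force: 42.6
clock: 31.58
ee_pos: [0.5405, -0.0187, 0.087]
tool_rot: [0.044, 0.999, 0.0, -0.002]
force: [-0.1, 0.3, -1.5]
opening: 0.0394
grasp_force: 42.6
clock: 32.0
ee_pos: [0.542, -0.0178, 0.0889]
tool_rot: [0.044, 0.999, -0.0, 0.0]
force: [-0.4, 1.2, -0.2]
opening: 0.0393
grasp_force: 42.6
[ 0.54199245 -0.01777741  0.08885498] [-0.05045264  0.06739855 -1.1827004 ] [ 4.35465920e-02  9.99051365e-01 -3.13989072e-05  2.51282100e-04]
[np.float64(2.2395), array([ 0.509 , -0.0153,  0.0869]), array([ 0.4994, -0.0276,  0.0849]), array([ 0.519 , -0.0035,  0.0895])]
```

View pics/w11.png

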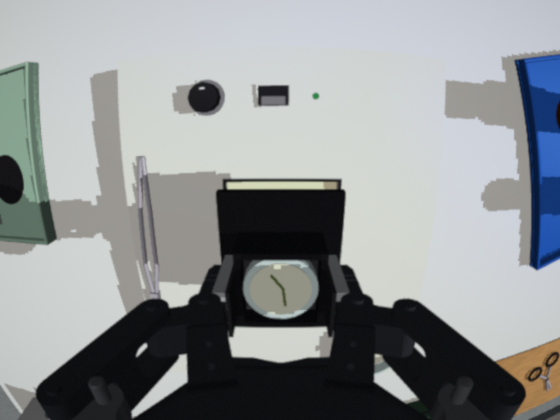

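Run:
```python
from h import *
for n in ("w10","w11"):
    d=np.load(n+".npz"); p={k:d[k] for k in d.files}
    print(n,np.round(np.median(p["depth"][186:330:6,255:305],1),4), (-p["R"].T@p["t"]).round(4), p["R"][2].round(4))
    for r in [(193,228),(196,215),(210,228)]: print([np.round(x,4) for x in tilt(p,*r)][:2])
```

```text
w10 [0.2449 0.1468 0.1478 0.1487 0.1498 0.1511 0.1518 0.153  0.1516 0.1455
 0.1403 0.1344 0.1337 0.1384 0.1389 0.1398 0.141  0.1421 0.1432 0.1444
 0.1457 0.1473 0.1488 0.1464] [ 0.492  -0.3191  0.2377] [ 0.2976 -0.03   -0.9542]
[np.float64(7.5775), array([ 0.5378, -0.3241,  0.0949])]
[np.float64(13.4748), array([ 0.535 , -0.3238,  0.0951])]
[np.float64(11.7192), array([ 0.5416, -0.3245,  0.0948])]
w11 [0.2068 0.147  0.1477 0.1487 0.1498 0.1505 0.1518 0.1528 0.1514 0.1455
 0.1399 0.1346 0.134  0.1381 0.1389 0.1397 0.1412 0.1418 0.1431 0.1446
 0.1455 0.1471 0.1488 0.1466] [ 0.4637 -0.0109  0.2295] [ 0.301  -0.0267 -0.9532]
[np.float64(3.1059), array([ 0.5096, -0.0154,  0.0869])]
[np.float64(4.3), array([ 0.5071, -0.0152,  0.087 ])]
[np.float64(7.2131), array([ 0.5139, -0.0159,  0.0867])]
```

Run:
```python
from h import *
for n in ("w7","w10","w11"):
    d=np.load(n+".npz"); p={k:d[k] for k in d.files}
    for r0,r1 in ([(143,158)] if n=="w7" else [(192,226)]):
        P=np.array([np.median(cloud(p,r,r+1,255,305),0) for r in range(r0,r1)])
        s=P[:,:2]@[np.cos(-.08),np.sin(-.08)]; A=np.polyfit(s,P[:,2],1)
        print(n,np.degrees(np.arctan(-A[0])),P[0].round(4),P[-1].round(4))
```

```text
w7 0.812976562309757 [ 0.4392 -0.313   0.0132] [ 0.4543 -0.3144  0.0129]
w10 3.166839007994162 [ 0.5287 -0.3231  0.0954] [ 0.5448 -0.3249  0.0946]
w11 2.7146875106816997 [ 0.501  -0.0146  0.0871] [ 0.517  -0.016   0.0865]
```

```bash
python3 -m pendant '[[[-0.003,0,-0.01],0],[[-0.003,0,-0.022],0],[[-0.003,0,-0.032],0],[[-0.003,0,-0.037],0],[[-0.003,0,-0.038],0]]'; python3 -m pendant '[[[0,0,-0.003],0],[[0,0,-0.006],0],[[0,0,-0.008],0],[[0,0,-0.01],0],[[0,0,-0.01],0]]';python3 -m pendant '[[[0,0,0],0],[[0,0,0],0],[[0,0,0],0],[[0,0,0],0],[[0,0,0],0]]'; python3 -m pendant '[[[0,0,0],0],[[0,0,0],0],[[0,0,0],0],[[0,0,0],0],[[0,0,0.0],0]]' 0.055 20;python3 - <<'E'
from h import *
p=snap("wrist","w12"); s=monitor.state(); print(s["ee_pos"],s["force"])
P=np.array([np.median(cloud(p,r,r+1,255,305),0) for r in range(180,240,4)]); print(P.round(4))
E
```

```text
clock: 32.52
ee_pos: [0.5372, -0.0175, 0.0488]
tool_rot: [0.044, 0.999, 0.0, -0.002]
force: [-0.8, -0.4, -0.8]
opening: 0.0393
grasp_force: 42.6
clock: 32.93
ee_pos: [0.5392, -0.0178, 0.041]
tool_rot: [0.044, 0.999, -0.0, 0.0]
force: [-0.4, -1.1, 0.4]
opening: 0.0392
grasp_force: 42.8
clock: 33.35
ee_pos: [0.5392, -0.0178, 0.041]
tool_rot: [0.044, 0.999, -0.0, 0.0]
force: [-0.6, 0.4, 2.7]
opening: 0.0395
grasp_force: 42.9
clock: 33.77
ee_pos: [0.5386, -0.0177, 0.0404]
tool_rot: [0.044, 0.999, 0.0, -0.0]
force: [0.0, -0.2, 0.8]
opening: 0.055
grasp_force: 0.0
[ 0.5386638  -0.01772896  0.04043272] [ 0.39519308 -0.10072731  0.49274835]
[[ 0.493  -0.0141  0.0341]
 [ 0.4948 -0.0143  0.0342]
 [ 0.4968 -0.0144  0.0342]
 [ 0.4978 -0.0145  0.0377]
 [ 0.499  -0.0146  0.0398]
 [ 0.5009 -0.0144  0.0399]
 [ 0.5029 -0.0149  0.0393]
 [ 0.5049 -0.0151  0.0394]
 [ 0.5068 -0.0153  0.0389]
 [ 0.5089 -0.0155  0.0389]
 [ 0.5108 -0.0157  0.039 ]
 [ 0.513  -0.0159  0.0384]
 [ 0.5149 -0.016   0.0385]
 [ 0.517  -0.0162  0.0381]
 [ 0.5181 -0.0163  0.0408]]
```

View pics/w12.png

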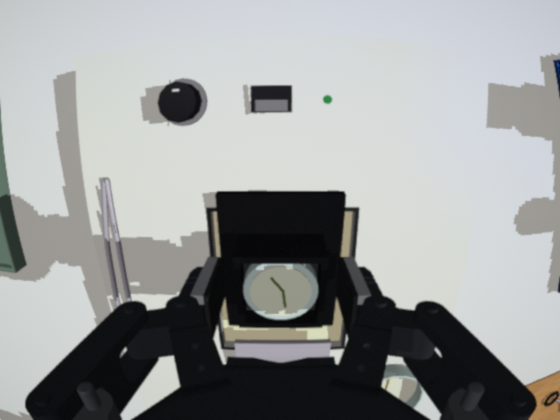

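```bash
python3 -m pendant '[[[0,0,0],0],[[0,0,0],0],[[0,0,0],0],[[0,0,0],0],[[0,0,0],0]]' 0.03 20; python3 -m pendant '[[[0.003,0,0],0],[[0.006,0,0],0],[[0.009,-0.001,0],0],[[0.012,-0.001,0],0],[[0.0135,-0.001,0],0]]';python3 -m pendant '[[[0,0,0],0],[[0,0,0],0],[[0,0,0],0],[[0,0,0],0],[[0,0,0],0]]'
python3 - <<'E'
from h import *
p=snap("wrist","w13"); s=monitor.state(); print(s["ee_pos"],s["force"])
P=np.array([np.median(cloud(p,r,r+1,255,305),0) for r in range(180,240,4)]); print(P.round(4))
E
```

```text
clock: 34.23
ee_pos: [0.5388, -0.0177, 0.0407]
tool_rot: [0.044, 0.999, -0.0, 0.0]
force: [-1.2, -0.2, -0.1]
opening: 0.0396
grasp_force: 22.3
clock: 34.65
ee_pos: [0.5532, -0.0189, 0.0406]
tool_rot: [0.044, 0.999, -0.0, 0.0]
force: [-0.8, -0.6, 0.0]
opening: 0.0397
grasp_force: 22.3
clock: 35.07
ee_pos: [0.5524, -0.0187, 0.0406]
tool_rot: [0.044, 0.999, -0.0, 0.0]
force: [-0.1, 0.6, -1.0]
opening: 0.0397
grasp_force: 22.3
[ 0.55231201 -0.01875938  0.04061925] [-0.00901051  0.11744888 -0.02452605]
[[ 0.5066 -0.0147  0.0341]
 [ 0.5099 -0.0154  0.0282]
 [ 0.512  -0.0156  0.0282]
 [ 0.5114 -0.0155  0.0379]
 [ 0.5129 -0.0157  0.0399]
 [ 0.5148 -0.0158  0.0394]
 [ 0.5167 -0.016   0.0395]
 [ 0.5186 -0.0162  0.0392]
 [ 0.5207 -0.0164  0.0389]
 [ 0.5226 -0.0165  0.039 ]
 [ 0.5246 -0.0167  0.0388]
 [ 0.5266 -0.0169  0.0386]
 [ 0.5288 -0.0171  0.0383]
 [ 0.5308 -0.0173  0.0381]
 [ 0.5318 -0.0173  0.0409]]
```

View pics/w13.png

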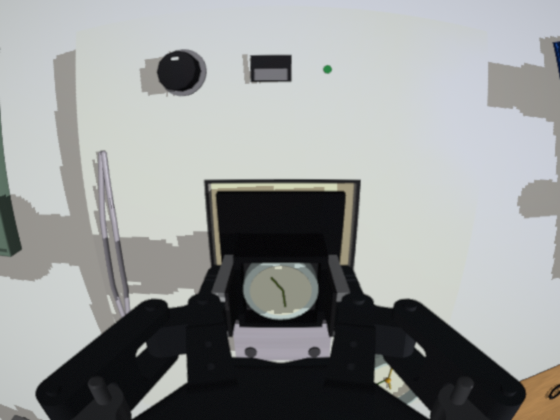

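```bash
python3 -m pendant '[[[0,0,0],0],[[0,0,0],0],[[0,0,0],0],[[0,0,0],0],[[0,0,0],0]]' 0.058
python3 - <<'E'
from h import *
p=snap("wrist"); s=monitor.state(); print(s["ee_pos"],s["force"],s["grasp_force"])
P=np.array([np.median(cloud(p,r,r+1,255,305),0) for r in range(180,248,4)]); print(P.round(4))
E
```

```text
clock: 35.53
ee_pos: [0.5522, -0.0187, 0.0406]
tool_rot: [0.044, 0.999, 0.0, -0.0]
force: [0.5, -0.1, -0.1]
opening: 0.0578
grasp_force: 0.0
[ 0.55224988 -0.0187259   0.04059286] [ 0.33564856  0.65405278 -0.83539787] 0.0
[[ 0.5065 -0.0151  0.0343]
 [ 0.5098 -0.0154  0.0281]
 [ 0.511  -0.0155  0.0316]
 [ 0.5125 -0.0157  0.0331]
 [ 0.5145 -0.0158  0.0333]
 [ 0.5166 -0.016   0.0331]
 [ 0.5185 -0.0162  0.0329]
 [ 0.5204 -0.0164  0.0331]
 [ 0.5224 -0.0165  0.033 ]
 [ 0.5246 -0.0167  0.033 ]
 [ 0.5265 -0.0164  0.0331]
 [ 0.5287 -0.0171  0.033 ]
 [ 0.5307 -0.0168  0.0331]
 [ 0.531  -0.0173  0.0375]
 [ 0.531  -0.0173  0.0424]
 [ 0.531  -0.0173  0.0471]
 [ 0.5311 -0.0172  0.0515]]
```

```bash
python3 -m pendant '[[[0,0,0.02],0],[[0,0,0.06],0],[[0,0,0.1],-0.12],[[0,0,0.14],-0.24],[[0,0,0.18],-0.36]]'; python3 -m pendant '[[[-0.01,0.03,0],-0.12],[[-0.02,0.065,0],-0.24],[[-0.03,0.1,0],-0.36],[[-0.04,0.135,0],-0.48],[[-0.05,0.17,0],-0.6]]'; python3 -m pendant '[[[-0.01,0.03,0],-0.12],[[-0.02,0.065,0],-0.24],[[-0.03,0.1,0],-0.36],[[-0.032,0.135,0],-0.48],[[-0.032,0.17,0],-0.537]]' 0.06;python3 -m pendant '[[[0,0.03,0],0],[[0,0.042,0],0],[[0,0.046,0],0],[[0,0.046,0],0],[[0,0.046,0],0]]'; python3 -m pendant '[[[0,0,0],0],[[0,0,0],0],[[0,0,0],0],[[0,0,0],0],[[0,0,0],0]]';python3 - <<'E'
from h import *
p=snap("wrist"); s=monitor.state(); print(s["ee_pos"],s["tool_rot"],caps(p,.117))
E
```

```text
clock: 36.0
ee_pos: [0.5518, -0.0187, 0.2223]
tool_rot: [0.225, 0.974, -0.0, -0.0]
force: [1.2, -1.1, 0.3]
opening: 0.0582
grasp_force: 0.0
clock: 36.42
ee_pos: [0.5024, 0.15, 0.2208]
tool_rot: [0.499, 0.867, 0.0, 0.0]
force: [0.2, 0.0, -0.6]
opening: 0.058
grasp_force: 0.0
clock: 36.83
ee_pos: [0.4698, 0.3201, 0.2207]
tool_rot: [0.71, 0.704, -0.0, -0.0]
force: [-0.0, 0.1, 0.1]
opening: 0.0602
grasp_force: 0.0
clock: 37.25
ee_pos: [0.471, 0.3636, 0.2203]
tool_rot: [0.709, 0.706, -0.001, 0.0]
force: [0.0, 0.1, -0.1]
opening: 0.0601
grasp_force: 0.0
clock: 37.67
ee_pos: [0.4713, 0.3641, 0.2207]
tool_rot: [0.709, 0.705, 0.0, 0.0]
force: [-0.3, 0.3, -0.2]
opening: 0.0598
grasp_force: 0.0
[0.47125143 0.36429108 0.22071903] [7.08684528e-01 7.05525502e-01 6.53153692e-05 3.67691430e-05] {'red': [(879, array([278.5, 310.3]), array([0.4677, 0.2669, 0.117 ]))], 'yellow': [(649, array([370.2, 256.2]), array([0.5466, 0.3207, 0.117 ]))], 'blue': [(87, array([386.3, 277.4]), array([0.5643, 0.2988, 0.117 ]))]}
```

```bash
python3 -m pendant '[[[-0.001,0.003,-0.02],-0.004],[[-0.001,0.003,-0.055],-0.004],[[-0.001,0.003,-0.085],-0.004],[[-0.001,0.003,-0.105],-0.004],[[-0.001,0.003,-0.115],-0.004]]'; python3 -m pendant '[[[0,0,-0.004],0],[[0,0,-0.007],0],[[0,0,-0.008],0],[[0,0,-0.008],0],[[0,0,-0.008],0]]'; python3 -m pendant '[[[0,0,0],0],[[0,0,0],0],[[0,0,0],0],[[0,0,0],0],[[0,0,0],0]]' 0.01 35;  python3 -m pendant '[[[0,0,0],0],[[0,0,0.02],0],[[0,0,0.05],0],[[0,0,0.09],0],[[0,0,0.13],0]]'; python3 -m pendant '[[[0,0,0.03],0],[[0,-0.01,0.06],0],[[0,-0.04,0.07],0],[[0,-0.08,0.07],0],[[0,-0.12,0.07],0]]';python3 - <<'E'
from h import *
s=monitor.state(); print(s["ee_pos"],s["grasp_force"])
E
```

```text
clock: 38.13
ee_pos: [0.4679, 0.3663, 0.1021]
tool_rot: [0.71, 0.704, -0.003, -0.001]
force: [0.0, -0.7, -0.9]
opening: 0.0598
grasp_force: 0.0
clock: 38.55
ee_pos: [0.4712, 0.3684, 0.0992]
tool_rot: [0.71, 0.704, 0.001, 0.0]
force: [0.3, -0.1, 0.5]
opening: 0.06
grasp_force: 0.0
clock: 38.97
ee_pos: [0.4707, 0.368, 0.0984]
tool_rot: [0.71, 0.704, 0.001, 0.0]
force: [-0.4, -0.0, 4.7]
opening: 0.0268
grasp_force: 34.6
clock: 39.38
ee_pos: [0.4685, 0.3667, 0.2267]
tool_rot: [0.71, 0.704, -0.002, -0.001]
force: [0.8, -0.4, -1.0]
opening: 0.0268
grasp_force: 34.8
clock: 39.8
ee_pos: [0.4703, 0.2472, 0.2983]
tool_rot: [0.709, 0.705, 0.001, 0.0]
force: [1.7, 0.3, -1.8]
opening: 0.0266
grasp_force: 34.9
[0.47029633 0.24715787 0.29829369] 34.88899111747742
```

```bash
python3 -m pendant '[[[0,-0.04,0],0],[[0,-0.08,0],0],[[0,-0.12,-0.01],0],[[0,-0.155,-0.03],0],[[0,-0.19,-0.05],0]]'; python3 -m pendant '[[[0,-0.04,-0.01],0],[[0,-0.08,-0.02],0],[[0,-0.12,-0.02],0],[[0,-0.16,-0.02],0],[[0,-0.2,-0.02],0]]'; python3 -m pendant '[[[0,-0.04,0],0],[[0.002,-0.08,0],0],[[0.003,-0.12,0],0],[[0.003,-0.16,0],0],[[0.003,-0.195,0],0]]'; python3 -m pendant '[[[0,-0.02,0],0],[[0,-0.033,0],0],[[0,-0.033,0],0],[[0,-0.033,0],0],[[0,-0.033,0],0]]'; python3 -m pendant '[[[0,0,0],0],[[0,0,0],0],[[0,0,0],0],[[0,0,0],0],[[0,0,0],0]]'
```

```text
clock: 40.22
ee_pos: [0.47, 0.0559, 0.2473]
tool_rot: [0.71, 0.704, 0.001, 0.001]
force: [0.8, 0.2, -1.7]
opening: 0.0268
grasp_force: 34.9
clock: 40.63
ee_pos: [0.4688, -0.1438, 0.2264]
tool_rot: [0.71, 0.704, -0.0, -0.001]
force: [0.2, 1.1, -1.5]
opening: 0.0264
grasp_force: 34.8
clock: 41.05
ee_pos: [0.4723, -0.3396, 0.2266]
tool_rot: [0.71, 0.704, -0.0, -0.001]
force: [-0.5, 0.7, -0.9]
opening: 0.0265
grasp_force: 34.8
clock: 41.47
ee_pos: [0.4729, -0.3687, 0.2271]
tool_rot: [0.71, 0.705, 0.0, -0.001]
force: [-0.4, -0.1, -0.6]
opening: 0.0269
grasp_force: 34.8
clock: 41.88
ee_pos: [0.4733, -0.3699, 0.2278]
tool_rot: [0.71, 0.705, -0.0, 0.0]
force: [-0.4, -0.1, -0.8]
opening: 0.0265
grasp_force: 34.8
```

```bash
python3 -m pendant '[[[0,-0.001,-0.025],0],[[0,-0.001,-0.06],0],[[0,-0.001,-0.09],0],[[0,-0.001,-0.105],0],[[0,-0.001,-0.112],0]]'; python3 -m pendant '[[[0,0,-0.004],0],[[0,0,-0.007],0],[[0,0,-0.009],0],[[0,0,-0.011],0],[[0,0,-0.011],0]]'; python3 -m pendant '[[[0,0,0],0],[[0,0,0],0],[[0,0,0],0],[[0,0,0.03],0],[[0,0,0.06],0]]' 0.06;  python3 -m pendant '[[[0,0.01,0.03],0],[[0.01,0.04,0.06],0],[[0.015,0.08,0.06],0],[[0.02,0.12,0.06],0],[[0.025,0.16,0.06],0]]'; python3 -m pendant '[[[0.005,0.04,0],0],[[0.01,0.08,0],0],[[0.015,0.12,0],0],[[0.02,0.16,0],0],[[0.025,0.2,0],0]]'; python3 -m pendant '[[[0.005,0.04,0],0],[[0.01,0.08,0],0],[[0.015,0.12,0],0],[[0.02,0.16,0],0],[[0.025,0.2,0],0]]'; python3 -m pendant '[[[0.003,0.04,0],0],[[0.003,0.08,0],0],[[0.003,0.11,0],0],[[0.003,0.12,0],0],[[0.003,0.12,0],0]]'; python3 -m pendant '[[[0,0,0],0],[[0,0,0],0],[[0,0,0],0],[[0,0,0],0],[[0,0,0],0]]';python3 - <<'E'
from h import *
p=snap("wrist","w14"); s=monitor.state(); print(s["ee_pos"],s["tool_rot"],caps(p,.117))
E
```

```text
clock: 42.3
ee_pos: [0.4712, -0.3694, 0.1121]
tool_rot: [0.71, 0.704, -0.0, -0.003]
force: [-1.7, 0.5, -0.7]
opening: 0.0264
grasp_force: 34.8
clock: 42.72
ee_pos: [0.4737, -0.3719, 0.1055]
tool_rot: [0.71, 0.704, -0.0, 0.001]
force: [0.1, 0.1, -1.1]
opening: 0.0268
grasp_force: 34.8
clock: 43.13
ee_pos: [0.4716, -0.3698, 0.1632]
tool_rot: [0.71, 0.704, -0.0, -0.003]
force: [-0.1, -0.5, 0.7]
opening: 0.0602
grasp_force: 0.0
clock: 43.55
ee_pos: [0.4989, -0.2104, 0.2262]
tool_rot: [0.71, 0.704, 0.001, 0.002]
force: [0.8, 0.4, -0.1]
opening: 0.06
grasp_force: 0.0
clock: 43.97
ee_pos: [0.5232, -0.0094, 0.2252]
tool_rot: [0.71, 0.704, 0.0, 0.001]
force: [1.4, -0.2, 0.3]
opening: 0.0599
grasp_force: 0.0
clock: 44.38
ee_pos: [0.5482, 0.1908, 0.2252]
tool_rot: [0.71, 0.704, 0.0, 0.0]
force: [1.0, 0.6, -0.4]
opening: 0.0599
grasp_force: 0.0
clock: 44.8
ee_pos: [0.551, 0.3111, 0.2247]
tool_rot: [0.709, 0.706, 0.0, 0.0]
force: [-1.0, 0.6, -0.5]
opening: 0.0603
grasp_force: 0.0
clock: 45.22
ee_pos: [0.5513, 0.3074, 0.2248]
tool_rot: [0.711, 0.704, -0.0, 0.0]
force: [-0.0, -0.1, -0.1]
opening: 0.0601
grasp_force: 0.0
[0.55132337 0.3076673  0.22476137] [7.10398402e-01 7.03799764e-01 2.88379207e-05 3.48969654e-05] {'red': [(753, array([189.2, 253.5]), array([0.4704, 0.2658, 0.117 ]))], 'yellow': [(1027, array([279.2, 198.6]), array([0.5491, 0.3142, 0.117 ]))], 'blue': []}
```

```bash
python3 -m pendant '[[[0,0.002,-0.02],-0.005],[[0,0.002,-0.055],-0.005],[[0,0.002,-0.085],-0.005],[[0,0.002,-0.107],-0.005],[[0,0.002,-0.118],-0.005]]'; python3 -m pendant '[[[0,0,-0.004],0],[[0,0,-0.007],0],[[0,0,-0.009],0],[[0,0,-0.009],0],[[0,0,-0.009],0]]'; python3 -m pendant '[[[0,0,0],0],[[0,0,0],0],[[0,0,0],0],[[0,0,0],0],[[0,0,0],0]]' 0.01 35;  python3 -m pendant '[[[0,0,0],0],[[0,0,0.02],0],[[0,0,0.05],0],[[0,0,0.09],0],[[0,0,0.13],0]]'; python3 -m pendant '[[[0,0,0.03],0],[[0,-0.01,0.06],0],[[0,-0.04,0.07],0],[[0,-0.08,0.07],0],[[0,-0.12,0.07],0]]'; python3 -m pendant '[[[-0.01,-0.038,0],0],[[-0.02,-0.076,0],0],[[-0.03,-0.114,0],0],[[-0.04,-0.15,-0.01],0],[[-0.05,-0.18,-0.03],0]]'; python3 -m pendant '[[[-0.01,-0.036,-0.01],0],[[-0.02,-0.074,-0.02],0],[[-0.03,-0.112,-0.03],0],[[-0.04,-0.15,-0.035],0],[[-0.05,-0.188,-0.035],0]]'; python3 -m pendant '[[[-0.01,-0.038,0],0],[[-0.02,-0.07,0],0],[[-0.03,-0.1,0],0],[[-0.035,-0.12,0],0],[[-0.035,-0.13,0],0]]'; python3 -m pendant '[[[0,0,0],0],[[0,0,0],0],[[0,0,0],0],[[0,0,0],0],[[0,0,0],0]]'
```

```text
clock: 45.68
ee_pos: [0.5488, 0.3091, 0.1029]
tool_rot: [0.712, 0.702, -0.003, -0.001]
force: [-0.3, -0.4, -0.3]
opening: 0.06
grasp_force: 0.0
clock: 46.1
ee_pos: [0.5523, 0.3112, 0.0992]
tool_rot: [0.712, 0.703, 0.001, 0.001]
force: [-0.2, 0.2, -0.5]
opening: 0.06
grasp_force: 0.0
clock: 46.52
ee_pos: [0.5515, 0.311, 0.0985]
tool_rot: [0.712, 0.703, 0.001, 0.0]
force: [-0.8, 0.1, 4.9]
opening: 0.0267
grasp_force: 34.4
clock: 46.93
ee_pos: [0.5495, 0.3099, 0.2266]
tool_rot: [0.712, 0.703, -0.002, -0.001]
force: [1.3, 0.5, -1.3]
opening: 0.0268
grasp_force: 34.9
clock: 47.35
ee_pos: [0.5515, 0.1902, 0.2983]
tool_rot: [0.711, 0.703, 0.001, 0.001]
force: [0.7, -0.1, -1.1]
opening: 0.0264
grasp_force: 35.0
clock: 47.77
ee_pos: [0.502, 0.0083, 0.2691]
tool_rot: [0.712, 0.702, 0.001, 0.002]
force: [1.5, 0.1, -1.5]
opening: 0.0265
grasp_force: 35.0
clock: 48.18
ee_pos: [0.4487, -0.1782, 0.2302]
tool_rot: [0.712, 0.703, -0.001, -0.002]
force: [-0.2, 0.3, -1.8]
opening: 0.0266
grasp_force: 34.9
clock: 48.6
ee_pos: [0.4147, -0.3096, 0.2317]
tool_rot: [0.713, 0.701, -0.0, -0.0]
force: [-0.3, -0.6, -1.1]
opening: 0.0268
grasp_force: 35.0
clock: 49.02
ee_pos: [0.4164, -0.306, 0.2325]
tool_rot: [0.711, 0.703, 0.0, -0.0]
force: [0.6, -0.2, -1.9]
opening: 0.0267
grasp_force: 35.0
```

```bash
python3 -m pendant '[[[-0.001,-0.006,-0.025],0],[[-0.001,-0.006,-0.06],0],[[-0.001,-0.006,-0.09],0],[[-0.001,-0.006,-0.108],0],[[-0.001,-0.006,-0.116],0]]'; python3 -m pendant '[[[0,0,-0.004],0],[[0,0,-0.007],0],[[0,0,-0.01],0],[[0,0,-0.012],0],[[0,0,-0.012],0]]'; python3 -m pendant '[[[0,0,0],0],[[0,0,0],0],[[0,0,0],0],[[0,0,0.03],0],[[0,0,0.06],0]]' 0.06;  python3 -m pendant '[[[0,0.01,0.03],0],[[0.01,0.04,0.06],0],[[0.015,0.08,0.06],0],[[0.02,0.12,0.06],0],[[0.025,0.16,0.06],0]]'; python3 -m pendant '[[[0.005,0.04,0],0],[[0.01,0.08,0],0],[[0.015,0.12,0],0],[[0.02,0.16,0],0],[[0.025,0.2,0],0]]'; python3 -m pendant '[[[0.002,0.04,0],0],[[0.004,0.08,0],0],[[0.004,0.12,0],0],[[0.004,0.16,0],0],[[0.004,0.195,0],0]]'; python3 -m pendant '[[[0,0.013,0],0],[[0,0.013,0],0],[[0,0.013,0],0],[[0,0.013,0],0],[[0,0.013,0],0]]'; python3 -m pendant '[[[0,0,0],0],[[0,0,0],0],[[0,0,0],0],[[0,0,0],0],[[0,0,0],0]]';python3 - <<'E'
from h import *
p=snap("wrist"); s=monitor.state(); print(s["ee_pos"],s["tool_rot"],caps(p,.117))
E
```

```text
clock: 49.43
ee_pos: [0.4134, -0.3106, 0.1134]
tool_rot: [0.711, 0.703, -0.0, -0.003]
force: [-0.5, 0.8, -1.7]
opening: 0.0267
grasp_force: 34.9
clock: 49.85
ee_pos: [0.4157, -0.3139, 0.1054]
tool_rot: [0.712, 0.703, 0.0, 0.001]
force: [-0.4, -0.3, -1.5]
opening: 0.0267
grasp_force: 34.9
clock: 50.27
ee_pos: [0.4136, -0.3119, 0.1636]
tool_rot: [0.712, 0.702, -0.0, -0.003]
force: [0.3, -0.8, 0.3]
opening: 0.0604
grasp_force: 0.0
clock: 50.68
ee_pos: [0.4409, -0.1524, 0.2262]
tool_rot: [0.712, 0.702, 0.001, 0.002]
force: [1.2, 0.1, 0.2]
opening: 0.06
grasp_force: 0.0
clock: 51.1
ee_pos: [0.4652, 0.0486, 0.2253]
tool_rot: [0.712, 0.702, 0.001, 0.001]
force: [0.5, -0.4, -1.0]
opening: 0.0603
grasp_force: 0.0
clock: 51.52
ee_pos: [0.469, 0.2442, 0.2251]
tool_rot: [0.711, 0.703, 0.001, 0.0]
force: [-0.0, 0.2, 0.1]
opening: 0.0601
grasp_force: 0.0
clock: 51.93
ee_pos: [0.4692, 0.2533, 0.2246]
tool_rot: [0.712, 0.702, -0.0, 0.0]
force: [0.5, -0.1, -0.2]
opening: 0.0601
grasp_force: 0.0
clock: 52.35
ee_pos: [0.4692, 0.2544, 0.2246]
tool_rot: [0.712, 0.702, 0.0, 0.0]
force: [0.1, -0.2, -0.8]
opening: 0.06
grasp_force: 0.0
[0.46918548 0.25448482 0.22463338] [7.11761550e-01 7.02421166e-01 2.85879820e-05 1.52752387e-05] {'red': [(1088, array([280.3, 199.2]), array([0.4678, 0.2607, 0.117 ]))], 'yellow': [], 'blue': []}
```

```bash
python3 -m pendant '[[[0.001,0.001,-0.02],-0.005],[[0.001,0.001,-0.055],-0.005],[[0.001,0.001,-0.085],-0.005],[[0.001,0.001,-0.107],-0.005],[[0.001,0.001,-0.118],-0.005]]'; python3 -m pendant '[[[0,0,-0.004],0],[[0,0,-0.007],0],[[0,0,-0.009],0],[[0,0,-0.009],0],[[0,0,-0.009],0]]'; python3 -m pendant '[[[0,0,0],0],[[0,0,0],0],[[0,0,0],0],[[0,0,0],0],[[0,0,0],0]]' 0.01 35;  python3 -m pendant '[[[0,0,0],0],[[0,0,0.02],0],[[0,0,0.05],0],[[0,0,0.09],0],[[0,0,0.13],0]]'; python3 -m pendant '[[[0,-0.02,0],0],[[0,-0.05,0],0],[[0,-0.09,0],0],[[0,-0.13,0],0],[[0,-0.17,0],0]]'; python3 -m pendant '[[[0.005,-0.04,0],0],[[0.01,-0.08,0],0],[[0.0125,-0.12,0],0],[[0.0125,-0.16,0],0],[[0.0125,-0.2,0],0]]'; python3 -m pendant '[[[0,-0.04,0],0],[[0,-0.08,0],0],[[0,-0.11,0],0],[[0,-0.13,0],0],[[0,-0.14,0],0]]';  python3 -m pendant '[[[0,-0.009,0],0],[[0,-0.009,0],0],[[0,-0.009,0],0],[[0,-0.009,0],0],[[0,-0.009,0],0]]'; python3 -m pendant '[[[0,0,0],0],[[0,0,0],0],[[0,0,0],0],[[0,0,0],0],[[0,0,0],0]]'
```

```text
clock: 52.82
ee_pos: [0.4677, 0.2547, 0.1033]
tool_rot: [0.713, 0.701, -0.003, -0.001]
force: [-0.8, -0.1, -0.2]
opening: 0.0602
grasp_force: 0.0
clock: 53.23
ee_pos: [0.4713, 0.2561, 0.099]
tool_rot: [0.713, 0.701, 0.001, 0.001]
force: [0.2, -0.0, 0.1]
opening: 0.0603
grasp_force: 0.0
clock: 53.65
ee_pos: [0.4705, 0.2559, 0.0984]
tool_rot: [0.713, 0.701, 0.001, 0.0]
force: [-1.5, -0.8, 5.6]
opening: 0.0269
grasp_force: 34.3
clock: 54.07
ee_pos: [0.4686, 0.255, 0.2271]
tool_rot: [0.713, 0.701, -0.002, -0.001]
force: [0.8, 0.8, -0.2]
opening: 0.0263
grasp_force: 35.0
clock: 54.48
ee_pos: [0.4694, 0.0843, 0.227]
tool_rot: [0.713, 0.701, -0.0, -0.0]
force: [0.4, -0.4, -1.6]
opening: 0.0266
grasp_force: 35.2
clock: 54.9
ee_pos: [0.482, -0.1162, 0.227]
tool_rot: [0.713, 0.701, -0.0, -0.0]
force: [0.5, 0.8, -2.0]
opening: 0.0267
grasp_force: 35.1
clock: 55.32
ee_pos: [0.4822, -0.2571, 0.2267]
tool_rot: [0.715, 0.7, -0.0, -0.0]
force: [-0.7, 1.7, -0.8]
opening: 0.0269
grasp_force: 35.1
clock: 55.73
ee_pos: [0.4826, -0.2619, 0.2276]
tool_rot: [0.713, 0.701, 0.0, -0.0]
force: [-0.5, -0.1, -0.8]
opening: 0.0267
grasp_force: 35.1
clock: 56.15
ee_pos: [0.4827, -0.2632, 0.2276]
tool_rot: [0.713, 0.701, 0.0, 0.0]
force: [0.7, -0.3, -1.8]
opening: 0.0265
grasp_force: 35.1
```

```bash
python3 -m pendant '[[[0,0,-0.025],0],[[0,0,-0.06],0],[[0,0,-0.09],0],[[0,0,-0.105],0],[[0,0,-0.112],0]]'; python3 -m pendant '[[[0,0,-0.004],0],[[0,0,-0.007],0],[[0,0,-0.009],0],[[0,0,-0.011],0],[[0,0,-0.011],0]]'; python3 -m pendant '[[[0,0,0],0],[[0,0,0],0],[[0,0,0],0],[[0,0,0.03],0],[[0,0,0.06],0]]' 0.06;  python3 -m pendant '[[[0,0,0.03],0],[[0,0,0.06],0],[[0,0,0.1],0],[[0,-0.02,0.13],0],[[0,-0.045,0.145],0]]';  python3 -m pendant '[[[0,0,0],0],[[0,0,0],0],[[0,0,0],0],[[0,0,0],0],[[0,0,0],0]]';python3 - <<'E'
from h import *
p=snap("wrist","w15"); s=monitor.state(); print(s["ee_pos"],caps(p,.122))
p=snap("scene")
for k in ["seat","insert_mid","dish","forceps"]:
    for r in viewer.tip_of(p,k)[:1]: print(k,np.round(r["xy"]),round(r["confidence"],2),np.round(atz(p,r["xy"],.0435 if k=="insert_mid" else Z[k]),4))
E
```

```text
clock: 56.57
ee_pos: [0.4804, -0.2618, 0.1123]
tool_rot: [0.713, 0.701, -0.001, -0.003]
force: [-0.6, -0.4, -1.5]
opening: 0.0268
grasp_force: 35.0
clock: 56.98
ee_pos: [0.4833, -0.2638, 0.1054]
tool_rot: [0.713, 0.701, 0.0, 0.001]
force: [0.6, -0.1, -0.9]
opening: 0.0269
grasp_force: 35.0
clock: 57.4
ee_pos: [0.481, -0.2621, 0.1635]
tool_rot: [0.713, 0.701, -0.0, -0.003]
force: [0.5, -0.1, 0.4]
opening: 0.0598
grasp_force: 0.0
clock: 57.82
ee_pos: [0.4843, -0.3087, 0.3157]
tool_rot: [0.712, 0.702, 0.001, 0.004]
force: [2.1, -0.3, -0.2]
opening: 0.06
grasp_force: 0.0
clock: 58.23
ee_pos: [0.482, -0.3071, 0.3081]
tool_rot: [0.713, 0.701, -0.0, -0.001]
force: [-0.5, 0.4, -0.1]
opening: 0.0601
grasp_force: 0.0
[ 0.48206001 -0.30721085  0.30827276] {'red': [(633, array([279.8, 140.3]), array([ 0.4803, -0.2614,  0.122 ]))], 'yellow': [(579, array([218.8, 189.5]), array([ 0.4155, -0.311 ,  0.122 ]))], 'blue': [(543, array([275.1, 239.1]), array([ 0.4733, -0.3679,  0.122 ]))]}
seat [286. 216.] 0.76 [ 0.5621 -0.011   0.03  ]
dish [289. 244.] 0.58 [0.6432 0.0424 0.036 ]
forceps [260. 196.] 0.48 [ 0.5391 -0.1086  0.036 ]
```

View pics/w15.png

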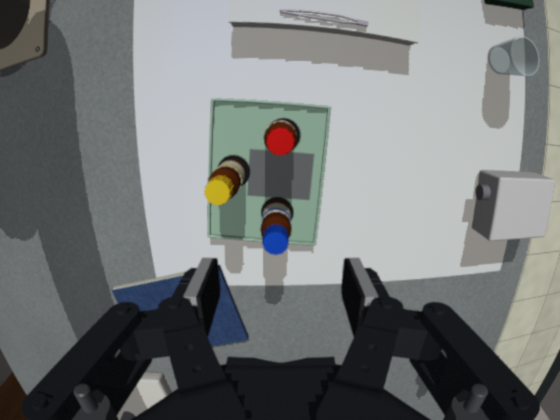

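```bash
python3 -c "
from cell import ticket; print(ticket.close_job())"
```

```text
the job is handed in; nothing more can be done
None
```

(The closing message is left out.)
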